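Put the snack boards away in their rack

TASK

Put the breakfast boards away: first take the egg cup that was left on the rack and put it in the drawer with the other egg cups, then stack all the small snack boards (three to five of them) squarely on the middle of the rack's plate, edges flush in one tidy pile, while the bar is still open. Finally swing the rack's bar down over the pile until it rests fully home in its catch, let go, and leave the other things on the shelf where they are.

Things in the scene. Friction and masses are not known exactly. Their poses are not given: they have to be found in the camera images.
- rack: board rack: dark steel plate 90 (x) by 210 (y) by 10 mm thick, fixed; origin under the plate's centre, y along it. The pile belongs on the plate (top at z = 10 mm), centred on the origin, long sides along y. Hinge post at y = +88 mm (30 x 16 mm, 80 tall), catch post at y = -88 mm (26 x 12, 76 tall, its fork prongs reach 96 mm). Even five boards (top at 70 mm) pass below the closed bar
- bar (a joint): angle of the retaining bar (flat steel, 12 x 8 mm, ball knob at its free end): 0 = closed, level over the pile, resting in the catch post's fork (end stop); pi/2 = upright; starts open at 1.65 to 1.85, leaning away from the pile; end stop 2.1. The hinge is stiff (0.11 N m, some 0.6 N at the ball): the bar stays where it is left
- bar_ball (a point): centre of the black ball knob, 22 mm across, on the free end of the bar, 198 mm from the hinge axis; it can be pinched from above along the rack's x and led along the arc. With the bar closed it is at rack (0, -110, 86) mm
- bar_hinge (a point): point on the hinge axis of the bar, at rack (0, 88, 86) mm; the axis is the rack's x; opening lifts the ball and carries it over towards the rack's +y
- egg_cup: grey egg cup, open round cup 48 mm across the rim, 46 mm tall, about 35 g, standing on the rack's plate at the start where the boards must go; origin at the centre of its underside
- drawer: open drawer slid out of a low steel unit, fixed; origin at the centre of the drawer's underside, the unit is on its +x side
- drawer_in (a point): centre of the drawer's inner floor (4 to 5 mm above the table); inside 142 mm (x) by 152 mm (y), walls 4 mm thick up to 45 mm over the table; the half towards -x (the robot) is empty, two egg cups of the same kind stand in the +x half
- cup_a: egg cup already in the drawer, 48 mm across, 46 mm tall; origin under its centre
- cup_b: second egg cup already in the drawer, the same
- jar: glass jar with steel screw cap, 72 mm across, 115 mm tall; origin under its centre; leave alone. (A fixed silver egg cooker, 184 mm across and 150 mm tall, stands at the far edge beyond the rack, its near side at x = 0.74 m or more)
- mug: white mug, 80 mm across, 90 mm tall; leave alone
- pepper_mill: dark wooden pepper mill, 54 mm across, 128 mm tall; leave alone
- spoon: steel spoon 160 mm long lying along its x; leave alone
- board1: beech snack board, a flat slab 64 mm (x) by 130 mm (y) by 12 mm thick, about 75 g, lying flat on the steel top somewhere; origin at the centre of its underside, long side along y. All five are alike and may be piled in any order; some may be absent (pose None). The larger, darker cutting board is not one of them
- board2: another such snack board, or absent (see board1)
- board3: another such snack board, or absent (see board1)
- board4: another such snack board, or absent (see board1)
- board5: another such snack board, or absent (see board1)
There are look-alikes about, which are no part of the job. What is shaped like the board5 but pink or red is not meant.

How it is judged:
On the way, in this order (a step that is already met when the one before it is completed fails the run):
1. the egg cup stands or lies in the drawer, released (x of egg_cup in the frame of drawer_in between -0.068 and 0.068 m and y of egg_cup in the frame of drawer_in between -0.073 and 0.073 m and z of egg_cup in the frame of drawer_in below 0.035 m and linear speed of egg_cup below 0.05 m/s and contact force between egg_cup and the fingers below 0.05 N), for 0.2 s.
2. all snack boards present lie in one square pile in the middle of the rack's plate, with the bar still open (horizontal distance between each of board1, board2, board3, board4, board5 and rack below 0.011 m and angle between the y axis of each of board1, board2, board3, board4, board5 and the y axis of rack, either way round below 0.12 rad and angle between each of board1, board2, board3, board4, board5's own z axis and vertical below 0.06 rad and height (world z) of each of board1, board2, board3, board4, board5 below 0.064 m and linear speed of each of board1, board2, board3, board4, board5 below 0.03 m/s and contact force between each of board1, board2, board3, board4, board5 and the fingers below 0.05 N and horizontal distance between board1 and board2 below 0.008 m and angle between the y axis of board1 and the y axis of board2, either way round below 0.1 rad and horizontal distance between each of board1, board2 and board3 below 0.008 m and angle between the y axis of each of board1, board2 and the y axis of board3, either way round below 0.1 rad and horizontal distance between each of board1, board2, board3 and board4 below 0.008 m and angle between the y axis of each of board1, board2, board3 and the y axis of board4, either way round below 0.1 rad and horizontal distance between each of board1, board2, board3, board4 and board5 below 0.008 m and angle between the y axis of each of board1, board2, board3, board4 and the y axis of board5, either way round below 0.1 rad and value of joint bar above 0.8 rad), for 0.2 s.
3. the bar is swung down into its catch (value of joint bar below 0.05 rad), for 0.2 s.
At the end, for the whole second after the job is handed in: The egg cup is in the drawer on its floor; every snack board present lies flat in one pile, within 11 mm of the middle of the rack's plate and 7 degrees of its direction, each within 8 mm and 6 degrees of every other; the bar is closed to within 0.05 rad of its stop; all is released and at rest (all of step 1 and horizontal distance between each of board1, board2, board3, board4, board5 and rack below 0.011 m and angle between the y axis of each of board1, board2, board3, board4, board5 and the y axis of rack, either way round below 0.12 rad and angle between each of board1, board2, board3, board4, board5's own z axis and vertical below 0.06 rad and height (world z) of each of board1, board2, board3, board4, board5 below 0.064 m and linear speed of each of board1, board2, board3, board4, board5 below 0.03 m/s and contact force between each of board1, board2, board3, board4, board5 and the fingers below 0.05 N and horizontal distance between board1 and board2 below 0.008 m and angle between the y axis of board1 and the y axis of board2, either way round below 0.1 rad and horizontal distance between each of board1, board2 and board3 below 0.008 m and angle between the y axis of each of board1, board2 and the y axis of board3, either way round below 0.1 rad and horizontal distance between each of board1, board2, board3 and board4 below 0.008 m and angle between the y axis of each of board1, board2, board3 and the y axis of board4, either way round below 0.1 rad and horizontal distance between each of board1, board2, board3, board4 and board5 below 0.008 m and angle between the y axis of each of board1, board2, board3, board4 and the y axis of board5, either way round below 0.1 rad and value of joint bar below 0.05 rad); the robot touches nothing.
It fails at once if the glass jar is disturbed (moved more than 40 mm) (distance of jar from where it was at the start of the episode above 0.04 m).
It fails at once if the mug is disturbed (moved more than 40 mm) (distance of mug from where it was at the start of the episode above 0.04 m).
It fails at once if the pepper mill is disturbed (moved more than 40 mm) (distance of pepper_mill from where it was at the start of the episode above 0.04 m).
It fails at once if the spoon is disturbed (moved more than 40 mm) (distance of spoon from where it was at the start of the episode above 0.04 m).
Of board1, board2, board3, board4, board5 only 3 to 5 are there at a start; the rules pass over those that are not, and their reading is None.
At some moment in a run one of board1, board2, board3, board4, board5 may be knocked a few centimetres aside while the robot is not near it.
It also fails if it takes over 210 s, if anything falls off the work surface, if the arm or the gripper's body presses on something with over 40 N, if the wrist force passes 120 N, or if a joint passes its speed limit or range.

ROBOT

A 7-joint arm with a two-finger parallel gripper is mounted at the origin on the work surface. World frame = base frame: x ahead of the robot, y to its left, z up, the work surface at z = 0. Lengths are in m, angles in rad, forces in N, time in s.
With the tool pointing down it reaches from about 0.425 to 0.875 m from the base axis. Payload 4.7 kg.
Tool frame: the origin (TCP) lies on the centre line of the jaws, within the pads' length; the fingertips stand 17 mm ahead of it and the grasp point (between the pads) lies 2 mm behind it; z points along the fingers, y is the line along which they close (so a half turn about z gives the same grasp; the last joint's range is limited). The gripper opens to 87 mm and grips with 3 to 60 N. Pads are 19 mm wide; open, the fingers measure 117 mm over their backs; the gripper's body (75 mm by 190 mm) begins 51 mm behind the grasp point.
Start: joints at [-1.209, 0.321, -0.07, 1.45, 0.023, 1.371, -0.057], TCP at [0.222, 0.611, 0.24] pointing down, gripper open.
Joint ranges: [-2.86, 2.86], [-0.3, 2.09], [-1.38, 1.24], [0.06, 2.45], [-1.56, 4.7], [0.09, 2.05], [-2.69, 2.69]. Speed limits (rad/s): [2.57, 2.57, 3.14, 3.14, 3.14, 3.14, 3.14].

INTERFACE

Orientations are given as a unit quaternion [x, y, z, w].
In Python, from rig import arm gives the robot as it stands.
- The arm moves only by the tool send_rows, never from a script. Its argument "increments" is a list of rows, each an object of numbers: "dx", "dy", "dz": the shift along the tool's x, y, z in units of 0.25 m (1.0 is 0.25 m); "wx", "wy", "wz": the turn, a rotation vector about the tool's x, y, z in units of 360 degrees (1.0 is 360 degrees); "gripper": the opening, from 0 (shut) to 1 (fully open). A call has 1 to 8 rows; each row is the pose to reach, as a shift and turn from the pose commanded when the call began, along the tool's axes at that moment, turning the shorter way round; what a row does not reach only later rows make up. A row lasts 1/8 s, in which the tool goes at most 62.5 mm and 10.7 degrees, less where a joint would pass 70% of its speed; a pose out of reach is approached as far as the arm can. A call with a number of a shift or a turn outside -1 to 1 is refused whole. A call with a gripper value outside its range is refused whole. The fingers move at their own pace and stop on an object; the grip force is fixed at half the most. Time passes only in rows, so rows that repeat a pose let the fingers close. It gives the time, the measured TCP pose, the force, the opening and the grip force at its end, in the units of the state.
- arm.get_state(): the state, without advancing time (a new reading comes with each control period).
- arm.get_image(name): name is "scene" or "top" or "wrist"; returns (picture, depth): 480x640x3 uint8, red, green, blue; 480x640 float32, m along the optical axis (not along the pixel's ray), 0 where there is no reading.
- arm.camera_model(name): a dict with "vertical_fov" (degrees; the focal length in pixels is half the picture's height over the tangent of half this angle, whatever the lens; pixels are square), "cx", "cy" (the principal point, pixels), "cam_to_world" (4x4, takes a point from camera to world coordinates); the wrist camera has in their place "tool_from_camera" (4x4, takes a point from camera to tool coordinates, whose origin is the TCP and whose axes are the flange's). Camera axes: x right, y down, z forward; pixel columns grow to the right and rows downward; lengths in m; the calibration is good to about 2 mm. A picture is of the moment at which its call begins: read the wrist's pose just before it. camera_model takes no time and is no camera call.
- arm.sign_off(): hands the job in; it is judged then, once.
Trained networks look in the newest picture that a camera, given by its name, has taken for a name from the list of things; names that differ only in an ending like _2 or _b are one class to them, and where a whole thing is asked for, a point or a joint stands for the part that bears it (a point fixed in the world has none). Each returns a list of dicts, best first, with "p" (0 to 1); they miss things now and then, are a little off and sometimes report something else, mostly with a low value. They report only what shows in the picture. A call takes as long as a camera call. They do not tell look-alikes from the thing itself.
- arm.cut_out(camera, label): "mask" (480x640 bool, what is visible of it) and "pixel" ([column, row] in pixels, amid what is visible of it).
The state is a dict: "clock": time; "joint_pos": joint angles; "dq": joint speeds; "joint_torque": joint torques, N m; "tcp_pos": TCP position; "eef_rot": TCP orientation; "contact_force": force on the tool from outside, world axes, zero at the start; "wrist_torque": the same for the moment, N m; "grip_width": opening from 0.0 (shut) to 1.0 (fully open); "grip_force": force on a finger pad.
Only numpy, scipy, OpenCV 4.12 (cv2) and the standard library are available. Lean on these libraries where they do the work, as an engineer would, in place of code of your own. Each camera call takes 0.05 s, during which the arm holds its last target. There are 200 camera calls.

## Working session

There is one attempt and no reset: what is moved stays moved. The work goes in short steps, Python scripts to look and compute and a tool call to move; the robot and the scene stay as the last step left them, time stands still between calls to the robot, and variables do not carry over. Pictures are saved under pics/ and viewed, at most 14 in all, crops included, and the job is handed in when it is done.

Besides the shell and the picture viewer there is one more tool, called after "Call:" as name([rows], argument=value, ...), one row to a line, values as JSON. send_rows: Moves the arm, as the interface text tells. Shifts and turns lie within -1 to 1; 1 stands for 0.25 m of shift or 360 degrees of turn. Its arguments: {"type":"object","properties":{"increments":{"type":"array","items":{"type":"object","properties":{"dx":{"type":"number"},"dy":{"type":"number"},"dz":{"type":"number"},"wx":{"type":"number"},"wy":{"type":"number"},"wz":{"type":"number"},"gripper":{"type":"number"}}}}},"required":["increments"]}

```bash
mkdir -p pics; ls
cat > h.py <<'E'
import numpy as np, cv2
from rig import arm
from scipy.spatial.transform import Rotation as R
def cam(name):
    m=arm.camera_model(name); f=240/np.tan(np.radians(m['vertical_fov'])/2)
    if 'cam_to_world' in m: T=np.array(m['cam_to_world'])
    else:
        s=arm.get_state(); W=np.eye(4); W[:3,:3]=R.from_quat(s['eef_rot']).as_matrix(); W[:3,3]=s['tcp_pos']
        T=W@np.array(m['tool_from_camera'])
    return f,m['cx'],m['cy'],T
def grab(name):
    c=cam(name); im,d=arm.get_image(name); return im,d,c
def cloud(d,c):
    f,cx,cy,T=c; v,u=np.mgrid[:480,:640]
    p=np.stack([(u-cx)/f*d,(v-cy)/f*d,d],-1)
    w=p@T[:3,:3].T+T[:3,3]; w[d<=0]=np.nan; return w
def save(n,im): cv2.imwrite('pics/'+n+'.png',cv2.cvtColor(im,cv2.COLOR_RGB2BGR))
E
python3 - <<'E'
from h import *
s=arm.get_state(); print(s)
for n in ('top','scene'):
    im,d,c=grab(n); save(n+'0',im); np.savez('/tmp/'+n,im=im,d=d,w=cloud(d,c)); print(n,c,(d>0).mean())
E
```

```text
pics
{'clock': 0.0, 'joint_pos': array([-1.20889817,  0.32181961, -0.07008987,  1.45170671,  0.02266063,
        1.37081394, -0.05691939]), 'dq': array([ 0.00071507, -0.0004977 ,  0.00023269, -0.00069451, -0.00065329,
        0.00033278,  0.00033389]), 'joint_torque': array([ 1.13507388e-04, -4.91283917e+01, -4.03621774e-01, -3.12523842e+01,
       -6.37484458e-02,  4.39285592e-02,  1.85033882e-04]), 'tcp_pos': array([0.22141692, 0.61054962, 0.23844785]), 'eef_rot': array([ 1.73009631e-01,  9.84919644e-01, -9.76295775e-04, -9.08306474e-05]), 'contact_force': array([-0.09107165, -0.47145512,  0.59000695]), 'wrist_torque': array([ 0.00351438, -0.04705814,  0.0120065 ]), 'grip_force': 0.0, 'grip_width': 1.0011090537029634}
top (np.float64(455.5660019534736), 318.0726596487195, 243.47454960632797, array([[-1.43531598e-03, -9.83108182e-01,  1.83019785e-01,
         2.81131035e-01],
       [-9.99968710e-01, -1.27652500e-05, -7.91073318e-03,
         4.30414107e-02],
       [ 7.77944281e-03, -1.83025413e-01, -9.83077402e-01,
         1.09628429e+00],
       [ 0.00000000e+00,  0.00000000e+00,  0.00000000e+00,
         1.00000000e+00]])) 0.9961002604166667
scene (np.float64(505.54810957225203), 312.0390846233414, 236.97462453527734, array([[ 0.42559603,  0.75577708, -0.49766356,  1.03262226],
       [ 0.90491074, -0.35415448,  0.23603211, -0.2234826 ],
       [ 0.00213788, -0.55079544, -0.83463754,  1.01118926],
       [ 0.        ,  0.        ,  0.        ,  1.        ]])) 0.9960546875
```

View pics/top0.png

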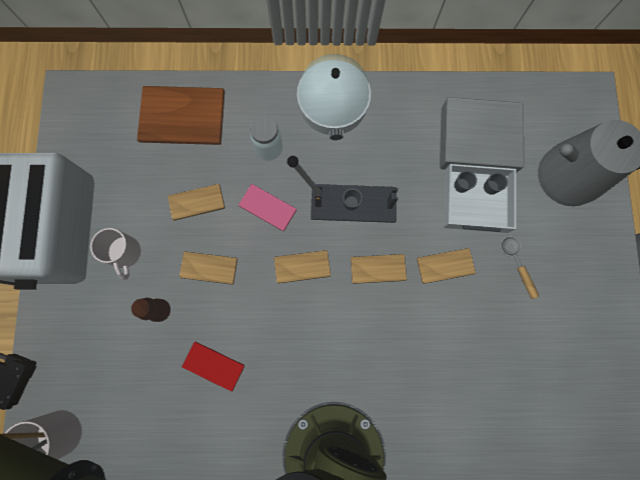

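View pics/scene0.png

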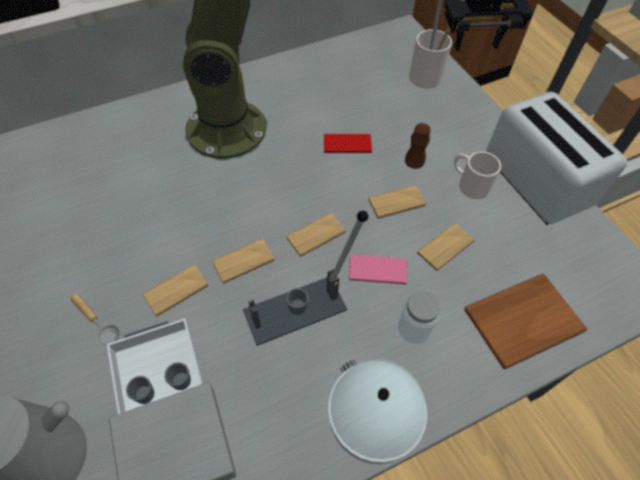

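Run:
```python
from h import *
D={n:np.load('/tmp/%s.npz'%n) for n in('top','scene')}
for n in ('top','scene'):
  w=D[n]['w']; im=D[n]['im']
  for l in ['rack','bar','bar_ball','egg_cup','drawer','jar','mug','pepper_mill','spoon','board1']:
    for r in arm.cut_out(n,l):
        m=r['mask']; p=w[m]; p=p[~np.isnan(p[:,0])]
        if len(p)<5: continue
        print(n,l,round(r['p'],2),np.round(r['pixel']),m.sum(),'med',np.round(np.median(p,0),3),'lo',np.round(np.percentile(p,2,0),3),'hi',np.round(np.percentile(p,98,0),3),im[m].mean(0).astype(int))
```

```text
top rack 0.59 [344. 203.] 3000 med [ 0.582 -0.042  0.012] lo [ 0.542 -0.153  0.005] hi [0.631 0.083 0.285] [59 62 66]
top bar 0.83 [299. 172.] 345 med [0.588 0.071 0.217] lo [ 0.582  0.035 -0.001] hi [0.709 0.11  0.29 ] [58 60 60]
top bar 0.74 [482. 155.] 9573 med [ 0.687 -0.366  0.056] lo [ 0.517 -0.461  0.001] hi [ 0.831 -0.276  0.062] [123 129 130]
top bar_ball 0.73 [209. 271.] 1439 med [0.423 0.296 0.013] lo [0.392 0.234 0.008] hi [0.457 0.359 0.017] [150 124  83]
top bar_ball 0.69 [482. 156.] 9553 med [ 0.689 -0.366  0.056] lo [ 0.516 -0.46   0.001] hi [ 0.831 -0.276  0.062] [123 129 130]
top bar_ball 0.66 [298. 173.] 332 med [0.587 0.07  0.221] lo [0.582 0.035 0.   ] hi [0.704 0.097 0.29 ] [57 58 58]
top egg_cup 0.8 [350. 199.] 323 med [ 0.591 -0.049  0.036] lo [ 0.564 -0.067  0.013] hi [ 0.606 -0.027  0.06 ] [63 66 69]
top egg_cup 0.19 [480. 155.] 9561 med [ 0.688 -0.366  0.056] lo [ 0.516 -0.459  0.002] hi [ 0.831 -0.276  0.062] [123 129 130]
top drawer 0.87 [482. 158.] 9593 med [ 0.688 -0.365  0.056] lo [ 0.516 -0.459  0.001] hi [ 0.832 -0.276  0.062] [123 129 130]
top drawe
[... 2885 characters left out ...]
 1198 med [0.428 0.296 0.012] lo [0.389 0.234 0.   ] hi [0.462 0.36  0.016] [158 134  96]
scene board1 0.73 [313. 237.] 1357 med [0.432 0.07  0.012] lo [0.395 0.01  0.001] hi [0.465 0.135 0.016] [159 135  96]
scene board1 0.71 [346. 144.] 947 med [0.201 0.276 0.012] lo [0.154 0.215 0.003] hi [0.246 0.337 0.016] [150  34  32]
scene board1 0.64 [380. 271.] 1503 med [0.578 0.159 0.012] lo [0.529 0.098 0.003] hi [0.628 0.219 0.016] [186 107 134]
scene board1 0.61 [243. 262.] 1518 med [ 0.428 -0.111  0.012] lo [ 0.391 -0.173  0.   ] hi [ 0.458 -0.048  0.016] [159 135  96]
scene board1 0.41 [ 98. 330.] 771 med [ 0.456 -0.448  0.013] lo [ 0.36  -0.482  0.001] hi [ 0.492 -0.411  0.022] [132 126 112]
```

Top picture: five beech boards at pixels (197,202), (208,268), (302,266), (379,268), (446,265). The look-alikes are pink (267,207), red (213,366) and the dark cutting board (181,115). The rack is at (353,203) with the egg cup on it at (352,199). The cups already in the drawer are at (465,182) and (496,183), so they aren't the one to move. The bar is open with its ball at (293,161). The scene view agrees.

I choose the cup at (352,199) and the five beech-coloured boards.

```bash
cat >> h.py <<'E'
def plane(uv,c,z):
    f,cx,cy,T=c; uv=np.asarray(uv,float).reshape(-1,2)
    r=np.c_[(uv[:,0]-cx)/f,(uv[:,1]-cy)/f,np.ones(len(uv))]@T[:3,:3].T
    return T[:3,3]+r*((z-T[2,3])/r[:,2])[:,None]
def rect(mask,c,z):
    cs,_=cv2.findContours(mask.astype(np.uint8),cv2.RETR_EXTERNAL,cv2.CHAIN_APPROX_NONE)
    k=max(cs,key=cv2.contourArea).reshape(-1,2)
    p=plane(k,c,z)[:,:2].astype(np.float32)
    (x,y),(w,h),a=cv2.minAreaRect(p*1000)
    if w>h: w,h,a=h,w,a-90   # long side = h direction, at a+90
    a=(a+90)%180-90          # angle of y axis from world y
    return np.round([x,y,w,h,a],1)
def beech(im): # beech-coloured mask
    hsv=cv2.cvtColor(im,cv2.COLOR_RGB2HSV)
    m=((hsv[...,0]>12)&(hsv[...,0]<24)&(hsv[...,1]>90)&(hsv[...,2]>110)).astype(np.uint8)
    return cv2.morphologyEx(m,cv2.MORPH_OPEN,np.ones((3,3)))
def boards(im,c,w,zlo=-.01,zhi=.1,z=.012,amin=400):
    m=beech(im)*((w[...,2]>zlo)&(w[...,2]<zhi)&(w[...,0]<.9)); m=cv2.morphologyEx(m.astype(np.uint8),cv2.MORPH_CLOSE,np.ones((3,3)))
    n,l,st,ce=cv2.connectedComponentsWithStats(m)
    return [(np.round(ce[i]),st[i,4],rect(l==i,c,z)) for i in range(1,n) if st[i,4]>amin]
E
python3 - <<'E'
from h import *
for n in('top','scene'):
    D=np.load('/tmp/%s.npz'%n); w=D['w'];im=D['im'];c=cam(n)
    for b in boards(im,c,w): print(n,*b)
    g=cv2.cvtColor(im,cv2.COLOR_RGB2HSV)[...,2]
    m=(g<105)&(abs(w[...,2]-.009)<.006)&(abs(w[...,0]-.588)<.075)&(abs(w[...,1]+.04)<.13)
    m=cv2.morphologyEx(m.astype(np.uint8),cv2.MORPH_OPEN,np.ones((3,3)))
    print('rack',m.sum(),rect(m,c,.01))
    p=w[(w[...,2]>.07)&(w[...,2]<.1)&(abs(w[...,0]-.588)<.03)&(abs(w[...,1]+.04)<.13)]
    for lo,hi in((-.2,-.08),(0,.1)):
        q=p[(p[:,1]>lo)&(p[:,1]<hi)]; print('post',len(q),q.min(0),q.max(0),q.mean(0))
    p=w[(w[...,2]>.05)&(w[...,2]<.062)&(abs(w[...,0]-.588)<.03)&(abs(w[...,1]+.045)<.03)]
    print('cup rim',len(p),p.min(0),p.max(0))
    p=w[(w[...,2]>.265)&(abs(w[...,0]-.588)<.03)&(abs(w[...,1]-.08)<.05)]; print('ball',len(p),p.mean(0),p.max(0),p.min(0))
    p=w[(abs(w[...,2]-.044)<.006)&(abs(w[...,0]-.56)<.1)&(abs(w[...,1]+.367)<.12)]; print('drawer walls',np.percentile(p,[1,99],axis=0).round(3))
    p=w[(abs(w[...,2]-.005)<.004)&(abs(w[...,0]-.57)<.1)&(abs(w[...,1]+.367)<.06)&(im.mean(-1)>130)]; print('drawer floor',np.percentile(p,[1,50,99],axis=0).round(3))
E
```

```text
top [196. 201.] 1267 [588.6 334.9  62.2 127.9  13.9]
top [446. 265.] 1383 [ 429.5 -272.6   62.7  129.5   10.7]
top [302. 266.] 1372 [427.8  73.1  62.4 127.4   7.4]
top [208. 267.] 1392 [424.7 298.1  62.5 128.1  -7.2]
top [378. 268.] 1380 [ 422.4 -109.6   62.6  128.9    3. ]
rack 2275 [585.6 -53.5  91.3 209.8  -2.1]
post 85 [ 0.56943098 -0.14812028  0.07008565] [ 0.59593419 -0.13518994  0.0993258 ] [ 0.58272345 -0.14061927  0.08470216]
post 81 [0.57337222 0.02570977 0.07031102] [0.60372587 0.04183396 0.09999403] [0.58545821 0.03328342 0.08848938]
cup rim 112 [ 0.56166823 -0.07001702  0.0500441 ] [ 0.61067629 -0.02425209  0.06179645]
ball 107 [0.5889706  0.08360135 0.28528618] [0.59923613 0.09482651 0.29242021] [0.58047602 0.07396359 0.26518621]
drawer walls [[ 0.509 -0.442  0.038]
 [ 0.658 -0.276  0.05 ]]
drawer floor [[ 0.532 -0.426  0.001]
 [ 0.579 -0.369  0.005]
 [ 0.663 -0.308  0.009]]
scene [396. 201.] 1000 [428.3 295.6  61.7 126.6  -7. ]
scene [315. 234.] 1149 [431.6  71.4  62.5 126.8   7.3]
scene [446. 246.] 1181 [591.5 333.3  60.7 127.4  14.1]
scene [243. 260.] 1258 [ 426.3 -110.6   62.   125.4    3.2]
scene [175. 289.] 1417 [ 433.2 -273.6   62.2  126.4   10.6]
rack 2835 [589.5 -53.6  91.8 208.   -2.1]
post 108 [ 0.57154558 -0.14676144  0.07055789] [ 0.59846885 -0.13433672  0.09870689] [ 0.58499661 -0.14064932  0.08533371]
post 145 [0.57780551 0.02658366 0.07074744] [0.60620426 0.04289737 0.0998202 ] [0.5941172  0.03342074 0.08785487]
cup rim 154 [ 0.56380499 -0.0690308   0.05005682] [ 0.61033726 -0.0220157   0.06052304]
ball 127 [0.59546134 0.08262312 0.28261354] [0.60348024 0.09344376 0.2900073 ] [0.58290345 0.07387923 0.26518363]
drawer walls [[ 0.511 -0.442  0.038]
 [ 0.657 -0.275  0.05 ]]
drawer floor [[ 0.475 -0.426  0.001]
 [ 0.565 -0.367  0.004]
 [ 0.65  -0.308  0.008]]
```

```bash
python3 -c "
import cv2
i=cv2.imread('pics/top0.png')
cv2.imwrite('pics/crop0.png',cv2.resize(i[140:290,160:540],None,fx=2.1,fy=2.1,interpolation=2))"
```

```text
(no output)
```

View pics/crop0.png

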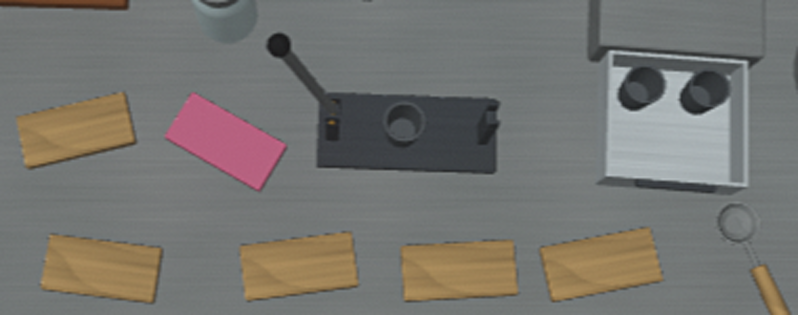

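The crop confirms it: one cup on the rack, five beech boards, and the pink board excluded. Rack centre is about (0.5875, -0.0535) with yaw -2.1°. The cup is at (0.5865, -0.046).

```bash
cat > plan.py <<'E'
# python3 plan.py x y z psi [x y z psi ...]: rows from the present pose (mm, deg; psi = world angle of tool y)
import sys; from h import *
s=arm.get_state(); R0=R.from_quat(s['eef_rot']); v=np.array(sys.argv[1:],float).reshape(-1,4)
print('t %.2f'%s['clock'],'tcp',(s['tcp_pos']*1000).round(1),'psi',np.degrees(np.arctan2(*R0.as_matrix()[[1,0],1])).round(1),'g',round(s['grip_width'],3),'F',s['contact_force'].round(1),'j7',s['joint_pos'][6].round(2))
for x,y,z,p in v:
    p=np.radians(p); c,n=np.cos(p),np.sin(p)
    Rt=R.from_matrix(np.array([[-n,c,0],[c,n,0],[0,0,-1]]))
    d=R0.inv().apply(np.array([x,y,z])/1000-s['tcp_pos'])/.25
    w=(R0.inv()*Rt).as_rotvec()/(2*np.pi)
    print('d',d.round(3),'w',w.round(3), 'OVER' if abs(d).max()>1 else '')
E
python3 plan.py 400 390 250 35  425 180 280 0
```

```text
t 1.10 tcp [221.6 611.1 239.6] psi 70.1 g 0.996 F [ 0.3 -0.2  0.4] j7 -0.06
d [-0.972 -0.588 -0.042] w [0.    0.    0.097] 
d [-1.353 -1.344 -0.162] w [ 0.    -0.     0.195] OVER
```

Call:
send_rows([
  {"dx":-0.972,"dy":-0.588,"dz":-0.042,"wz":0.097,"gripper":1},
  {"dx":-0.972,"dy":-0.588,"dz":-0.042,"wz":0.097,"gripper":1},
  {"dx":-0.972,"dy":-0.588,"dz":-0.042,"wz":0.097,"gripper":1},
  {"dx":-0.972,"dy":-0.588,"dz":-0.042,"wz":0.097,"gripper":1},
  {"dx":-0.972,"dy":-0.588,"dz":-0.042,"wz":0.097,"gripper":1},
  {"dx":-0.972,"dy":-0.588,"dz":-0.042,"wz":0.097,"gripper":1},
])

```text
validation failed for argument at $.in...
```

```bash
python3 plan.py 440 160 270 5  440 -46 250 -2  586.5 -46 150 -2
```

```text
t 1.10 tcp [221.6 611.1 239.6] psi 70.1 g 0.996 F [ 0.3 -0.2  0.4] j7 -0.06
d [-1.436 -1.399 -0.122] w [ 0.    -0.     0.181] OVER
d [-1.717 -2.173 -0.042] w [ 0.  -0.   0.2] OVER
d [-2.268 -1.974  0.358] w [ 0.  -0.   0.2] OVER
```

Call:
send_rows([
  {"dx":-0.972,"dy":-0.588,"dz":-0.042,"wx":0.0,"wy":0.0,"wz":0.097,"gripper":1.0},
  {"dx":-0.972,"dy":-0.588,"dz":-0.042,"wx":0.0,"wy":0.0,"wz":0.097,"gripper":1.0},
  {"dx":-0.972,"dy":-0.588,"dz":-0.042,"wx":0.0,"wy":0.0,"wz":0.097,"gripper":1.0},
  {"dx":-0.972,"dy":-0.588,"dz":-0.042,"wx":0.0,"wy":0.0,"wz":0.097,"gripper":1.0},
  {"dx":-0.972,"dy":-0.588,"dz":-0.042,"wx":0.0,"wy":0.0,"wz":0.097,"gripper":1.0},
  {"dx":-0.972,"dy":-0.588,"dz":-0.042,"wx":0.0,"wy":0.0,"wz":0.097,"gripper":1.0},
])

```text
clock: 1.85
tcp_pos: [0.4028, 0.387, 0.2507]
eef_rot: [0.464, 0.886, 0.0, 0.001]
contact_force: [0.3, 0.4, -0.5]
grip_width: 1.0
grip_force: 0.0
```

```bash
python3 plan.py 440 160 270 5
```

```text
t 1.85 tcp [402.8 387.  250.7] psi 34.8 g 1.0 F [ 0.3  0.4 -0.5] j7 -0.19
d [-0.831 -0.395 -0.077] w [0.    0.    0.083]
```

```bash
cat > plan.py <<'E'
# python3 plan.py x y z psi [...] [/ ...]: rows from the present pose (mm, deg; psi = world angle of tool y); "/" = next call
import sys; from h import *
s=arm.get_state(); R0=R.from_quat(s['eef_rot']); P=s['tcp_pos']
print('t %.2f'%s['clock'],'tcp',(P*1000).round(1),'psi',np.degrees(np.arctan2(*R0.as_matrix()[[1,0],1])).round(1),'g',round(s['grip_width'],3),'F',s['contact_force'].round(1),'j7',s['joint_pos'][6].round(2))
for part in ' '.join(sys.argv[1:]).split('/'):
    for x,y,z,p in np.array(part.split(),float).reshape(-1,4):
        p=np.radians(p); c,n=np.cos(p),np.sin(p)
        Rt=R.from_matrix(np.array([[-n,c,0],[c,n,0],[0,0,-1]])); Q=np.array([x,y,z])/1000
        d=R0.inv().apply(Q-P)/.25; w=(R0.inv()*Rt).as_rotvec()/(2*np.pi)
        print('d',d.round(3),'w',w.round(3), 'OVER' if abs(d).max()>1 else '')
    R0,P=Rt,Q; print('--')
E
python3 plan.py 440 160 270 5 / 440 -46 250 -2 586.5 -46 200 -2
```

```text
t 1.85 tcp [402.8 387.  250.7] psi 34.8 g 1.0 F [ 0.3  0.4 -0.5] j7 -0.19
d [-0.831 -0.395 -0.077] w [0.    0.    0.083] 
--
d [-0.821 -0.072  0.08 ] w [0.    0.    0.019] 
d [-0.872  0.512  0.28 ] w [0.    0.    0.019] 
--
```

Call:
send_rows([
  {"dx":-0.831,"dy":-0.395,"dz":-0.077,"wx":0.0,"wy":0.0,"wz":0.083,"gripper":1.0},
  {"dx":-0.831,"dy":-0.395,"dz":-0.077,"wx":0.0,"wy":0.0,"wz":0.083,"gripper":1.0},
  {"dx":-0.831,"dy":-0.395,"dz":-0.077,"wx":0.0,"wy":0.0,"wz":0.083,"gripper":1.0},
  {"dx":-0.831,"dy":-0.395,"dz":-0.077,"wx":0.0,"wy":0.0,"wz":0.083,"gripper":1.0},
  {"dx":-0.831,"dy":-0.395,"dz":-0.077,"wx":0.0,"wy":0.0,"wz":0.083,"gripper":1.0},
])

```text
clock: 2.48
tcp_pos: [0.4395, 0.161, 0.2702]
eef_rot: [0.676, 0.737, 0.001, 0.0]
contact_force: [0.1, 0.9, 0.6]
grip_width: 1.004
grip_force: 0.0
```

Call:
send_rows([
  {"dx":-0.821,"dy":-0.072,"dz":0.08,"wx":0.0,"wy":0.0,"wz":0.019,"gripper":1.0},
  {"dx":-0.821,"dy":-0.072,"dz":0.08,"wx":0.0,"wy":0.0,"wz":0.019,"gripper":1.0},
  {"dx":-0.821,"dy":-0.072,"dz":0.08,"wx":0.0,"wy":0.0,"wz":0.019,"gripper":1.0},
  {"dx":-0.821,"dy":-0.072,"dz":0.08,"wx":0.0,"wy":0.0,"wz":0.019,"gripper":1.0},
  {"dx":-0.872,"dy":0.512,"dz":0.28,"wx":0.0,"wy":0.0,"wz":0.019,"gripper":1.0},
  {"dx":-0.872,"dy":0.512,"dz":0.28,"wx":0.0,"wy":0.0,"wz":0.019,"gripper":1.0},
  {"dx":-0.872,"dy":0.512,"dz":0.28,"wx":0.0,"wy":0.0,"wz":0.019,"gripper":1.0},
  {"dx":-0.872,"dy":0.512,"dz":0.28,"wx":0.0,"wy":0.0,"wz":0.019,"gripper":1.0},
])

```text
clock: 3.48
tcp_pos: [0.5874, -0.0388, 0.1969]
eef_rot: [0.715, 0.699, -0.002, -0.001]
contact_force: [-0.1, -0.9, 0.1]
grip_width: 1.003
grip_force: 0.0
```

```bash
python3 - <<'E'
from h import *
im,d,c=grab('wrist'); save('w1',im); w=cloud(d,c); np.savez('/tmp/w1',im=im,d=d,w=w); print(c)
p=w[(w[...,2]>.048)&(w[...,2]<.062)&(abs(w[...,0]-.588)<.04)&(abs(w[...,1]+.045)<.04)]
print('cup rim',len(p),p.min(0),p.max(0),(np.percentile(p,1,0)+np.percentile(p,99,0))/2)
g=cv2.cvtColor(im,cv2.COLOR_RGB2HSV)[...,2]
m=(g<120)&(abs(w[...,2]-.009)<.006)&(abs(w[...,0]-.588)<.075)&(abs(w[...,1]+.04)<.13)
m=cv2.morphologyEx(m.astype(np.uint8),cv2.MORPH_OPEN,np.ones((5,5))); print('rack',m.sum(),rect(m,c,.01))
for b in boards(im,c,w): print(*b)
E
python3 plan.py 586.5 -46 48 -2
```

```text
(np.float64(344.9190150592994), 322.4963062257536, 237.74670355426844, array([[ 0.99972539, -0.02163954, -0.00899322,  0.58970482],
       [-0.02334453, -0.95314017, -0.30162702,  0.04505154],
       [-0.00204473,  0.30175413, -0.95338359,  0.3424992 ],
       [ 0.        ,  0.        ,  0.        ,  1.        ]]))
cup rim 918 [ 0.56294072 -0.06890983  0.04801632] [ 0.60928285 -0.02147845  0.05814394] [ 0.58646478 -0.0446334   0.05315027]
rack 14086 [587.  -51.2  89.6 208.7  -2.1]
[140.  92.] 10980 [428.3  74.4  62.9 128.9   7.4]
[165. 270.] 5397 [ 422.7 -100.1   63.1  115.8    2.7]
[205. 396.] 750 [ 440.9 -247.7   41.    45.9   -1.2]
t 3.52 tcp [586.4 -39.6 197.9] psi -1.4 g 1.004 F [-0.1 -0.3  0.1] j7 0.13
d [-0.025  0.003  0.6  ] w [-0.     0.     0.002] 
--
```

View pics/w1.png

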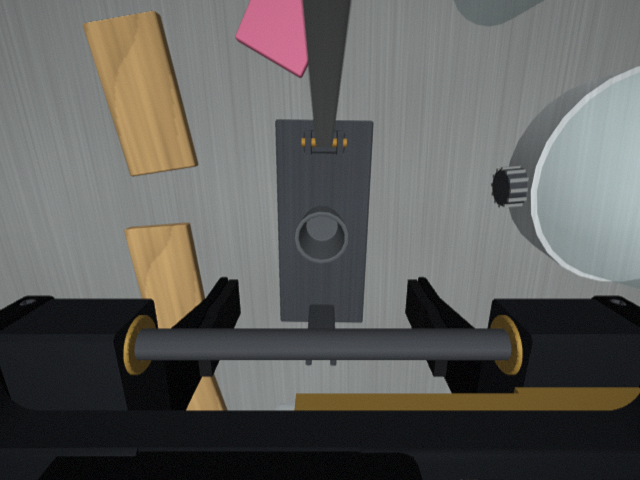

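Wrist view: the cup at (322,237) is centred between the posts and the bar leans away at (328,80). The measured positions agree with the top camera to about 2 mm. Next I descend and grip.

Call:
send_rows([
  {"dx":-0.024,"dy":0.003,"dz":0.4,"wx":0.0,"wy":0.0,"wz":0.002,"gripper":1.0},
  {"dx":-0.024,"dy":0.003,"dz":0.4,"wx":0.0,"wy":0.0,"wz":0.002,"gripper":1.0},
  {"dx":-0.024,"dy":0.003,"dz":0.6,"wx":0.0,"wy":0.0,"wz":0.002,"gripper":1.0},
  {"dx":-0.024,"dy":0.003,"dz":0.6,"wx":0.0,"wy":0.0,"wz":0.002,"gripper":1.0},
  {"dx":-0.024,"dy":0.003,"dz":0.6,"wx":0.0,"wy":0.0,"wz":0.002,"gripper":0.0},
  {"dx":-0.024,"dy":0.003,"dz":0.6,"wx":0.0,"wy":0.0,"wz":0.002,"gripper":0.0},
  {"dx":-0.024,"dy":0.003,"dz":0.6,"wx":0.0,"wy":0.0,"wz":0.002,"gripper":0.0},
  {"dx":-0.024,"dy":0.003,"dz":0.6,"wx":0.0,"wy":0.0,"wz":0.002,"gripper":0.0},
])

```text
clock: 4.53
tcp_pos: [0.5874, -0.0479, 0.0502]
eef_rot: [0.721, 0.693, 0.001, 0.0]
contact_force: [-0.8, -0.6, -0.2]
grip_width: 0.631
grip_force: 0.0
```

```bash
python3 plan.py 586 -46 150 -10 570 -220 160 -50 / 550 -360 150 -90 / 550 -360 43 -90
```

```text
t 4.53 tcp [587.4 -47.9  50.2] psi -2.3 g 0.631 F [-0.8 -0.6 -0.2] j7 0.22
d [ 0.007 -0.005 -0.399] w [ 0.    -0.     0.021] 
d [-0.691 -0.041 -0.44 ] w [ 0.    -0.     0.133] 
--
d [-0.421  0.378  0.04 ] w [0.    0.    0.111] 
--
d [0.    0.    0.428] w [0. 0. 0.] 
--
```

Call:
send_rows([
  {"dx":0.0,"dy":0.0,"dz":0.0,"wx":0.0,"wy":0.0,"wz":0.0,"gripper":0.0},
  {"dx":0.0,"dy":0.0,"dz":0.0,"wx":0.0,"wy":0.0,"wz":0.0,"gripper":0.0},
  {"dx":0.0,"dy":0.0,"dz":0.0,"wx":0.0,"wy":0.0,"wz":0.0,"gripper":0.0},
  {"dx":0.0,"dy":0.0,"dz":-0.2,"wx":0.0,"wy":0.0,"wz":0.0,"gripper":0.0},
  {"dx":0.0,"dy":0.0,"dz":-0.4,"wx":0.0,"wy":0.0,"wz":0.0,"gripper":0.0},
  {"dx":0.0,"dy":0.0,"dz":-0.4,"wx":0.0,"wy":0.0,"wz":0.0,"gripper":0.0},
])

```text
clock: 5.28
tcp_pos: [0.5896, -0.0484, 0.1533]
eef_rot: [0.721, 0.693, 0.003, 0.002]
contact_force: [0.5, -1.1, -0.3]
grip_width: 0.531
grip_force: 29.9
```

```bash
python3 plan.py 570 -220 160 -50 / 550 -360 150 -90 / 550 -360 43 -90
```

```text
t 5.28 tcp [589.6 -48.4 153.3] psi -2.3 g 0.531 F [ 0.5 -1.1 -0.3] j7 0.16
d [-0.689 -0.051 -0.028] w [ 0.001 -0.001  0.133] 
--
d [-0.421  0.378  0.04 ] w [0.    0.    0.111] 
--
d [0.    0.    0.428] w [0. 0. 0.] 
--
```

Call:
send_rows([
  {"dx":-0.689,"dy":-0.051,"dz":-0.028,"wx":0.0,"wy":0.0,"wz":0.133,"gripper":0.0},
  {"dx":-0.689,"dy":-0.051,"dz":-0.028,"wx":0.0,"wy":0.0,"wz":0.133,"gripper":0.0},
  {"dx":-0.689,"dy":-0.051,"dz":-0.028,"wx":0.0,"wy":0.0,"wz":0.133,"gripper":0.0},
  {"dx":-0.689,"dy":-0.051,"dz":-0.028,"wx":0.0,"wy":0.0,"wz":0.133,"gripper":0.0},
  {"dx":-0.689,"dy":-0.051,"dz":-0.028,"wx":0.0,"wy":0.0,"wz":0.133,"gripper":0.0},
  {"dx":-0.689,"dy":-0.051,"dz":-0.028,"wx":0.0,"wy":0.0,"wz":0.133,"gripper":0.0},
])

```text
clock: 6.02
tcp_pos: [0.5666, -0.2194, 0.1549]
eef_rot: [0.94, 0.341, -0.001, -0.0]
contact_force: [0.0, -0.6, 0.3]
grip_width: 0.531
grip_force: 29.9
```

Call:
send_rows([
  {"dx":-0.421,"dy":0.378,"dz":0.04,"wx":0.0,"wy":0.0,"wz":0.111,"gripper":0.0},
  {"dx":-0.421,"dy":0.378,"dz":0.04,"wx":0.0,"wy":0.0,"wz":0.111,"gripper":0.0},
  {"dx":-0.421,"dy":0.378,"dz":0.04,"wx":0.0,"wy":0.0,"wz":0.111,"gripper":0.0},
  {"dx":-0.421,"dy":0.378,"dz":0.04,"wx":0.0,"wy":0.0,"wz":0.111,"gripper":0.0},
  {"dx":-0.421,"dy":0.378,"dz":0.04,"wx":0.0,"wy":0.0,"wz":0.111,"gripper":0.0},
  {"dx":-0.421,"dy":0.378,"dz":0.04,"wx":0.0,"wy":0.0,"wz":0.111,"gripper":0.0},
])

```text
clock: 6.78
tcp_pos: [0.5472, -0.3588, 0.1458]
eef_rot: [1.0, 0.001, -0.0, -0.0]
contact_force: [-0.3, 0.2, -0.1]
grip_width: 0.532
grip_force: 29.9
```

```bash
python3 - <<'E'
from h import *
im,d,c=grab('top'); save('t2',im[90:330,340:640].repeat(2,0).repeat(2,1));
E
python3 plan.py 550 -360 46 -90
```

```text
t 6.83 tcp [ 547.3 -358.8  146. ] psi -89.9 g 0.527 F [-0.7  0.7 -0.7] j7 -0.67
d [0.011 0.005 0.4  ] w [-0.  0.  0.] 
--
```

View pics/t2.png

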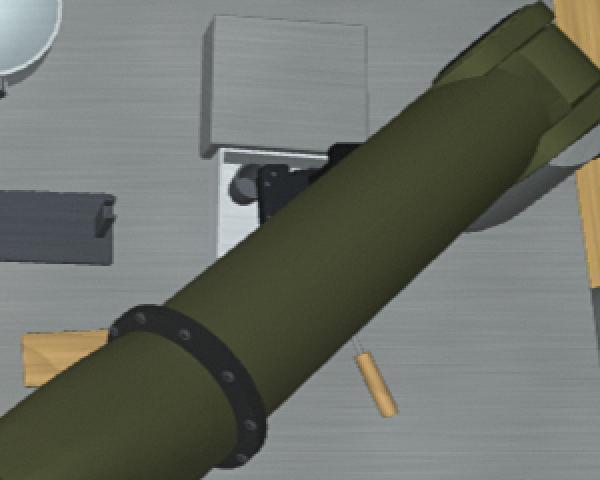

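The arm hides the spot, but the tool pose fits the drawer and the forces are near zero. I lower the cup, release it, and retreat.

Call:
send_rows([
  {"dx":0.011,"dy":0.005,"dz":0.2,"wx":0.0,"wy":0.0,"wz":0.0,"gripper":0.0},
  {"dx":0.011,"dy":0.005,"dz":0.36,"wx":0.0,"wy":0.0,"wz":0.0,"gripper":0.0},
  {"dx":0.011,"dy":0.005,"dz":0.4,"wx":0.0,"wy":0.0,"wz":0.0,"gripper":0.0},
  {"dx":0.011,"dy":0.005,"dz":0.402,"wx":0.0,"wy":0.0,"wz":0.0,"gripper":0.0},
  {"dx":0.011,"dy":0.005,"dz":0.402,"wx":0.0,"wy":0.0,"wz":0.0,"gripper":0.8},
  {"dx":0.011,"dy":0.005,"dz":0.402,"wx":0.0,"wy":0.0,"wz":0.0,"gripper":0.8},
  {"dx":0.011,"dy":0.005,"dz":0.402,"wx":0.0,"wy":0.0,"wz":0.0,"gripper":0.8},
  {"dx":0.011,"dy":0.005,"dz":0.402,"wx":0.0,"wy":0.0,"wz":0.0,"gripper":0.8},
])

```text
clock: 7.82
tcp_pos: [0.5499, -0.3609, 0.0461]
eef_rot: [1.0, -0.001, 0.0, 0.0]
contact_force: [-0.1, -0.0, 0.1]
grip_width: 0.79
grip_force: 0.0
```

```bash
python3 plan.py 550 -360 180 -90  431 -273 200 -40 / 431 -273 180 11
```

```text
t 7.83 tcp [ 549.9 -360.9   46.1] psi -90.1 g 0.79 F [-0.1 -0.   0.1] j7 -0.61
d [ 0.001 -0.004 -0.535] w [ 0. -0. -0.] 
d [-0.476 -0.351 -0.616] w [ 0.    -0.    -0.139] 
--
d [0.   0.   0.08] w [ 0.     0.    -0.142] 
--
```

```bash
python3 plan.py 550 -360 180 -90  445 -347 210 -40 / 445 -347 210 11
```

```text
t 7.83 tcp [ 549.9 -360.9   46.1] psi -90.1 g 0.79 F [-0.1 -0.   0.1] j7 -0.61
d [ 0.001 -0.004 -0.535] w [ 0. -0. -0.] 
d [-0.419 -0.055 -0.656] w [ 0.    -0.    -0.139] 
--
d [0. 0. 0.] w [ 0.     0.    -0.142] 
--
```

Call:
send_rows([
  {"dx":0.0,"dy":0.0,"dz":-0.2,"wx":0.0,"wy":0.0,"wz":0.0,"gripper":0.8},
  {"dx":0.0,"dy":0.0,"dz":-0.45,"wx":0.0,"wy":0.0,"wz":0.0,"gripper":0.8},
  {"dx":-0.419,"dy":-0.055,"dz":-0.656,"wx":0.0,"wy":0.0,"wz":-0.139,"gripper":1.0},
  {"dx":-0.419,"dy":-0.055,"dz":-0.656,"wx":0.0,"wy":0.0,"wz":-0.139,"gripper":1.0},
  {"dx":-0.419,"dy":-0.055,"dz":-0.656,"wx":0.0,"wy":0.0,"wz":-0.139,"gripper":1.0},
  {"dx":-0.419,"dy":-0.055,"dz":-0.656,"wx":0.0,"wy":0.0,"wz":-0.139,"gripper":1.0},
  {"dx":-0.419,"dy":-0.055,"dz":-0.656,"wx":0.0,"wy":0.0,"wz":-0.139,"gripper":1.0},
])

```text
clock: 8.7
tcp_pos: [0.4449, -0.3468, 0.2101]
eef_rot: [0.906, 0.424, 0.001, -0.0]
contact_force: [0.1, 0.3, 0.2]
grip_width: 0.998
grip_force: 0.0
```

Call:
send_rows([
  {"dx":0.0,"dy":0.0,"dz":0.0,"wx":0.0,"wy":0.0,"wz":-0.142,"gripper":1.0},
  {"dx":0.0,"dy":0.0,"dz":0.0,"wx":0.0,"wy":0.0,"wz":-0.142,"gripper":1.0},
  {"dx":0.0,"dy":0.0,"dz":0.0,"wx":0.0,"wy":0.0,"wz":-0.142,"gripper":1.0},
  {"dx":0.0,"dy":0.0,"dz":0.0,"wx":0.0,"wy":0.0,"wz":-0.142,"gripper":1.0},
  {"dx":0.0,"dy":0.0,"dz":0.0,"wx":0.0,"wy":0.0,"wz":-0.142,"gripper":1.0},
  {"dx":0.0,"dy":0.0,"dz":0.0,"wx":0.0,"wy":0.0,"wz":-0.142,"gripper":1.0},
])

```text
clock: 9.45
tcp_pos: [0.4448, -0.347, 0.2099]
eef_rot: [0.637, 0.771, 0.0, 0.0]
contact_force: [-0.2, -0.3, -0.2]
grip_width: 1.004
grip_force: 0.0
```

```bash
cat > look.py <<'E'
from h import *
for n in ('wrist','top'):
    im,d,c=grab(n); np.savez('/tmp/'+n,im=im,d=d,w=cloud(d,c))
    for b in boards(im,c,cloud(d,c)): print(n,*b)
    if n=='wrist':
        w=cloud(d,c); g=cv2.cvtColor(im,cv2.COLOR_RGB2HSV)[...,2]
        m=(g<120)&(abs(w[...,2]-.009)<.006)&(abs(w[...,0]-.588)<.075)&(abs(w[...,1]+.05)<.13)
        if m.sum()>500: print('rack',rect(cv2.morphologyEx(m.astype(np.uint8),cv2.MORPH_OPEN,np.ones((5,5))),c,.01))
E
python3 look.py
python3 - <<'E'
from h import *
D=np.load('/tmp/wrist.npz'); save('w3',D['im'])
w=np.load('/tmp/top.npz')['w']
p=w[(w[...,2]>.044)&(w[...,2]<.056)&(abs(w[...,0]-.585)<.06)&(abs(w[...,1]+.36)<.06)]
print(len(p)); 
if len(p): print(np.percentile(p,[1,50,99],axis=0))
E
python3 plan.py 431 -273 120 10.7
```

```text
wrist [344.  10.] 1467 [ 427.3 -166.7   18.1   63.   -79. ]
wrist [322. 132.] 9276 [ 430.1 -272.    63.1  128.2   10.8]
wrist [263. 306.] 732 [ 400.3 -461.1   19.9   54.8  -70.1]
rack [ 582.7 -145.    34.4   93.5  -86.5]
top [196. 201.] 1272 [588.7 334.9  62.3 127.9  14.1]
top [446. 265.] 1386 [ 429.6 -272.6   62.9  129.4   10.9]
top [302. 266.] 1376 [427.6  73.1  62.7 127.4   7.4]
top [208. 267.] 1394 [424.7 298.1  62.5 128.1  -7.2]
top [378. 268.] 1383 [ 422.4 -109.6   62.7  128.9    3. ]
304
[[ 0.526285   -0.41914804  0.04425289]
 [ 0.6105174  -0.3643558   0.0497683 ]
 [ 0.6437163  -0.30166141  0.05530429]]
t 9.55 tcp [ 444.9 -347.   209.9] psi 10.9 g 1.002 F [-0.4  0.5  1. ] j7 0.95
d [0.301 0.001 0.359] w [ 0. -0.  0.] 
--
```

View pics/w3.png

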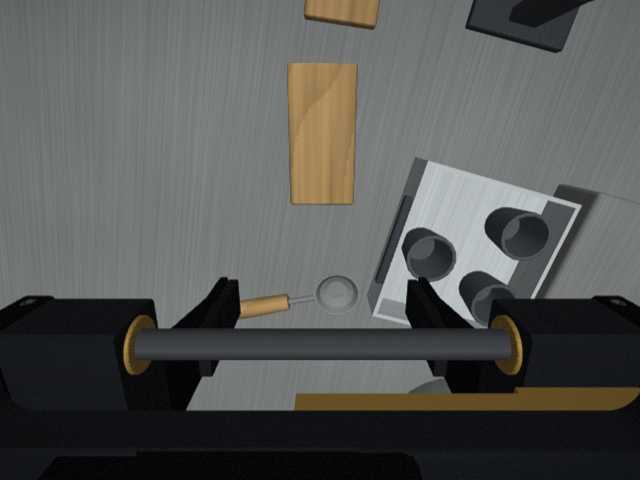

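The grey cup stands upright in the drawer's near half at (430,255), beside the other two. Board E at (322,132) is clear, and the top and wrist measurements agree to under 1 mm. I pick it now.

```bash
python3 plan.py 430 -272.3 120 10.8 430 -272.3 50 10.8 430 -272.3 20 10.8
```

```text
t 9.55 tcp [ 444.9 -347.   209.9] psi 10.9 g 1.002 F [-0.4  0.5  1. ] j7 0.95
d [ 0.304 -0.002  0.359] w [ 0. -0.  0.] 
d [ 0.304 -0.002  0.639] w [ 0. -0.  0.] 
d [ 0.304 -0.002  0.759] w [ 0. -0.  0.] 
--
```

Call:
send_rows([
  {"dx":0.304,"dy":-0.002,"dz":0.359,"wx":0.0,"wy":0.0,"wz":0.0,"gripper":1.0},
  {"dx":0.304,"dy":-0.002,"dz":0.359,"wx":0.0,"wy":0.0,"wz":0.0,"gripper":1.0},
  {"dx":0.304,"dy":-0.002,"dz":0.45,"wx":0.0,"wy":0.0,"wz":0.0,"gripper":1.0},
  {"dx":0.304,"dy":-0.002,"dz":0.64,"wx":0.0,"wy":0.0,"wz":0.0,"gripper":1.0},
  {"dx":0.304,"dy":-0.002,"dz":0.75,"wx":0.0,"wy":0.0,"wz":0.0,"gripper":1.0},
  {"dx":0.304,"dy":-0.002,"dz":0.759,"wx":0.0,"wy":0.0,"wz":0.0,"gripper":1.0},
  {"dx":0.304,"dy":-0.002,"dz":0.759,"wx":0.0,"wy":0.0,"wz":0.0,"gripper":1.0},
  {"dx":0.304,"dy":-0.002,"dz":0.759,"wx":0.0,"wy":0.0,"wz":0.0,"gripper":0.0},
])

```text
clock: 10.55
tcp_pos: [0.4309, -0.2727, 0.0213]
eef_rot: [0.636, 0.772, 0.001, 0.001]
contact_force: [0.3, 0.1, 0.5]
grip_width: 0.951
grip_force: 0.0
```

Call:
send_rows([
  {"dx":0.0,"dy":0.0,"dz":0.0,"wx":0.0,"wy":0.0,"wz":0.0,"gripper":0.0},
  {"dx":0.0,"dy":0.0,"dz":0.0,"wx":0.0,"wy":0.0,"wz":0.0,"gripper":0.0},
  {"dx":0.0,"dy":0.0,"dz":0.0,"wx":0.0,"wy":0.0,"wz":0.0,"gripper":0.0},
  {"dx":0.0,"dy":0.0,"dz":0.0,"wx":0.0,"wy":0.0,"wz":0.0,"gripper":0.0},
])

```text
clock: 11.05
tcp_pos: [0.4303, -0.2724, 0.0205]
eef_rot: [0.636, 0.772, 0.0, 0.0]
contact_force: [-0.2, 1.3, 5.6]
grip_width: 0.728
grip_force: 30.0
```

```bash
python3 plan.py 430 -272.3 160 10.8 500 -150 160 4 / 587 -53 120 -2.1 587 -53 50 -2.1 587 -53 31 -2.1
```

```text
t 11.05 tcp [ 430.3 -272.4   20.5] psi 11.0 g 0.728 F [-0.2  1.3  5.6] j7 0.95
d [ 0.001 -0.001 -0.558] w [ 0.    -0.     0.001] 
d [ 0.427  0.368 -0.558] w [ 0.   -0.    0.02] 
--
d [0.363 0.374 0.16 ] w [0.    0.    0.017] 
d [0.363 0.374 0.44 ] w [0.    0.    0.017] 
d [0.363 0.374 0.516] w [0.    0.    0.017] 
--
```

Call:
send_rows([
  {"dx":0.0,"dy":0.0,"dz":-0.2,"wx":0.0,"wy":0.0,"wz":0.0,"gripper":0.0},
  {"dx":0.0,"dy":0.0,"dz":-0.4,"wx":0.0,"wy":0.0,"wz":0.0,"gripper":0.0},
  {"dx":0.0,"dy":0.0,"dz":-0.558,"wx":0.0,"wy":0.0,"wz":0.0,"gripper":0.0},
  {"dx":0.427,"dy":0.368,"dz":-0.558,"wx":0.0,"wy":0.0,"wz":0.02,"gripper":0.0},
  {"dx":0.427,"dy":0.368,"dz":-0.558,"wx":0.0,"wy":0.0,"wz":0.02,"gripper":0.0},
  {"dx":0.427,"dy":0.368,"dz":-0.558,"wx":0.0,"wy":0.0,"wz":0.02,"gripper":0.0},
  {"dx":0.427,"dy":0.368,"dz":-0.558,"wx":0.0,"wy":0.0,"wz":0.02,"gripper":0.0},
])

```text
clock: 11.92
tcp_pos: [0.4998, -0.1491, 0.159]
eef_rot: [0.682, 0.731, -0.001, -0.0]
contact_force: [-0.4, -1.7, -1.1]
grip_width: 0.73
grip_force: 30.0
```

Call:
send_rows([
  {"dx":0.363,"dy":0.374,"dz":0.04,"wx":0.0,"wy":0.0,"wz":0.017,"gripper":0.0},
  {"dx":0.363,"dy":0.374,"dz":0.04,"wx":0.0,"wy":0.0,"wz":0.017,"gripper":0.0},
  {"dx":0.363,"dy":0.374,"dz":0.04,"wx":0.0,"wy":0.0,"wz":0.017,"gripper":0.0},
  {"dx":0.363,"dy":0.374,"dz":0.16,"wx":0.0,"wy":0.0,"wz":0.017,"gripper":0.0},
  {"dx":0.363,"dy":0.374,"dz":0.36,"wx":0.0,"wy":0.0,"wz":0.017,"gripper":0.0},
  {"dx":0.363,"dy":0.374,"dz":0.48,"wx":0.0,"wy":0.0,"wz":0.017,"gripper":0.0},
  {"dx":0.363,"dy":0.374,"dz":0.48,"wx":0.0,"wy":0.0,"wz":0.017,"gripper":0.0},
  {"dx":0.363,"dy":0.374,"dz":0.48,"wx":0.0,"wy":0.0,"wz":0.017,"gripper":0.0},
])

```text
clock: 12.92
tcp_pos: [0.5876, -0.055, 0.041]
eef_rot: [0.722, 0.692, 0.0, 0.001]
contact_force: [0.6, -0.5, 0.5]
grip_width: 0.731
grip_force: 30.0
```

```bash
python3 plan.py 587 -53 31 -2.1 587 -53 130 -2.1 460 -53 160 0 / 435 -170 200 3
```

```text
t 12.93 tcp [587.6 -55.   41. ] psi -2.4 g 0.731 F [ 0.6 -0.5  0.5] j7 0.24
d [ 0.008 -0.003  0.04 ] w [ 0.     0.    -0.001] 
d [ 0.008 -0.002 -0.356] w [ 0.     0.    -0.001] 
d [-0.014 -0.51  -0.477] w [ 0.     0.    -0.007] 
--
d [-0.468 -0.1   -0.16 ] w [ 0.     0.    -0.008] 
--
```

Call:
send_rows([
  {"dx":0.008,"dy":-0.003,"dz":0.03,"wx":0.0,"wy":0.0,"wz":0.0,"gripper":0.0},
  {"dx":0.008,"dy":-0.003,"dz":0.041,"wx":0.0,"wy":0.0,"wz":0.0,"gripper":0.0},
  {"dx":0.008,"dy":-0.003,"dz":0.041,"wx":0.0,"wy":0.0,"wz":0.0,"gripper":0.0},
  {"dx":0.008,"dy":-0.003,"dz":0.041,"wx":0.0,"wy":0.0,"wz":0.0,"gripper":1.0},
  {"dx":0.008,"dy":-0.003,"dz":0.041,"wx":0.0,"wy":0.0,"wz":0.0,"gripper":1.0},
  {"dx":0.008,"dy":-0.003,"dz":0.041,"wx":0.0,"wy":0.0,"wz":0.0,"gripper":1.0},
  {"dx":0.008,"dy":-0.003,"dz":0.0,"wx":0.0,"wy":0.0,"wz":0.0,"gripper":1.0},
  {"dx":0.008,"dy":-0.003,"dz":-0.2,"wx":0.0,"wy":0.0,"wz":0.0,"gripper":1.0},
])

```text
clock: 13.92
tcp_pos: [0.584, -0.0508, 0.0879]
eef_rot: [0.721, 0.693, -0.003, -0.002]
contact_force: [0.2, 1.2, 1.7]
grip_width: 0.994
grip_force: 0.0
```

```bash
python3 plan.py 587 -53 140 -2.1 426 -184 200 3
```

```text
t 13.93 tcp [584.  -50.8  87.9] psi -2.3 g 0.994 F [0.2 1.2 1.7] j7 0.2
d [-0.008  0.011 -0.208] w [-0.001  0.    -0.001] 
d [-0.558 -0.613 -0.444] w [-0.001  0.    -0.015] 
--
```

Call:
send_rows([
  {"dx":0.0,"dy":0.0,"dz":-0.21,"wx":0.0,"wy":0.0,"wz":0.0,"gripper":1.0},
  {"dx":-0.558,"dy":-0.613,"dz":-0.444,"wx":0.0,"wy":0.0,"wz":-0.015,"gripper":1.0},
  {"dx":-0.558,"dy":-0.613,"dz":-0.444,"wx":0.0,"wy":0.0,"wz":-0.015,"gripper":1.0},
  {"dx":-0.558,"dy":-0.613,"dz":-0.444,"wx":0.0,"wy":0.0,"wz":-0.015,"gripper":1.0},
  {"dx":-0.558,"dy":-0.613,"dz":-0.444,"wx":0.0,"wy":0.0,"wz":-0.015,"gripper":1.0},
  {"dx":-0.558,"dy":-0.613,"dz":-0.444,"wx":0.0,"wy":0.0,"wz":-0.015,"gripper":1.0},
  {"dx":-0.558,"dy":-0.613,"dz":-0.444,"wx":0.0,"wy":0.0,"wz":-0.015,"gripper":1.0},
])

```text
clock: 14.8
tcp_pos: [0.4284, -0.1836, 0.2008]
eef_rot: [0.687, 0.726, 0.001, 0.0]
contact_force: [-0.5, -0.2, -0.3]
grip_width: 0.994
grip_force: 0.0
```

```bash
sed -i 's/print(n,\*b)/print(n,*b, "pile z22", boards(im,c,cloud(d,c),z=.022)[0][2] if 0 else "")/' look.py; python3 look.py
python3 - <<'E'
from h import *
D=np.load('/tmp/wrist.npz'); save('w4',D['im'])
E
python3 plan.py 422.8 -109.6 120 3 422.8 -109.6 20 3
```

```text
wrist [515.  76.] 11452 [591.7 -49.7  65.  131.2  -2.3] pile z22 
wrist [321. 133.] 9760 [ 423.1 -108.5   63.   127.9    3.2] pile z22 
rack [584.6 -72.9  91.9 166.8  -2. ]
top [196. 201.] 1273 [588.5 334.9  62.4 127.9  13.9] pile z22 
top [353. 201.] 1318 [589.5 -51.9  64.  129.1  -2.1] pile z22 
top [302. 266.] 1380 [427.6  73.1  62.8 127.4   7.4] pile z22 
top [208. 267.] 1400 [424.7 297.9  62.5 128.5  -7.2] pile z22 
top [378. 268.] 1386 [ 422.4 -109.6   62.7  128.9    3. ] pile z22 
t 14.90 tcp [ 428.4 -183.4  200.3] psi 3.2 g 1.003 F [1.  0.2 0.1] j7 0.34
d [ 0.296 -0.005  0.321] w [-0.     0.     0.001] 
d [ 0.296 -0.005  0.721] w [-0.     0.     0.001] 
--
```

View pics/w4.png

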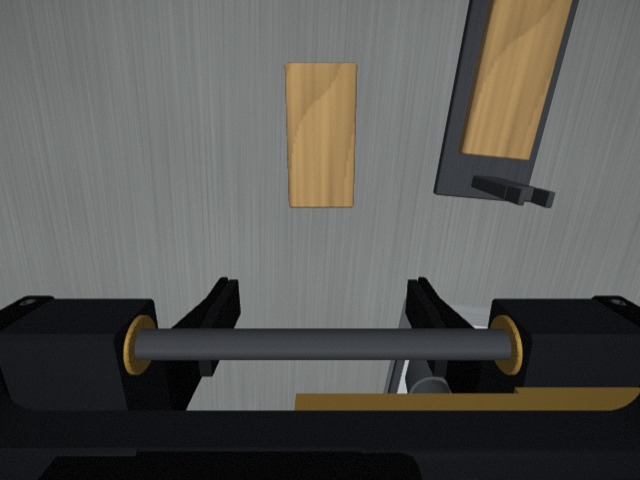

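One board sits squarely on the plate, at about (586.7,-51.0), yaw -2.1°. Board D at (321,133) hasn't moved. I pick D next.

Call:
send_rows([
  {"dx":0.296,"dy":-0.005,"dz":0.32,"wx":0.0,"wy":0.0,"wz":0.0,"gripper":1.0},
  {"dx":0.296,"dy":-0.005,"dz":0.32,"wx":0.0,"wy":0.0,"wz":0.0,"gripper":1.0},
  {"dx":0.296,"dy":-0.005,"dz":0.45,"wx":0.0,"wy":0.0,"wz":0.0,"gripper":1.0},
  {"dx":0.296,"dy":-0.005,"dz":0.62,"wx":0.0,"wy":0.0,"wz":0.0,"gripper":1.0},
  {"dx":0.296,"dy":-0.005,"dz":0.71,"wx":0.0,"wy":0.0,"wz":0.0,"gripper":1.0},
  {"dx":0.296,"dy":-0.005,"dz":0.72,"wx":0.0,"wy":0.0,"wz":0.0,"gripper":1.0},
  {"dx":0.296,"dy":-0.005,"dz":0.72,"wx":0.0,"wy":0.0,"wz":0.0,"gripper":1.0},
  {"dx":0.296,"dy":-0.005,"dz":0.72,"wx":0.0,"wy":0.0,"wz":0.0,"gripper":0.0},
])

```text
clock: 15.9
tcp_pos: [0.4236, -0.1105, 0.0215]
eef_rot: [0.687, 0.726, 0.001, 0.001]
contact_force: [-0.4, -0.1, -0.5]
grip_width: 0.952
grip_force: 0.0
```

Call:
send_rows([
  {"dx":0.0,"dy":0.0,"dz":0.0,"wx":0.0,"wy":0.0,"wz":0.0,"gripper":0.0},
  {"dx":0.0,"dy":0.0,"dz":0.0,"wx":0.0,"wy":0.0,"wz":0.0,"gripper":0.0},
  {"dx":0.0,"dy":0.0,"dz":0.0,"wx":0.0,"wy":0.0,"wz":0.0,"gripper":0.0},
  {"dx":0.0,"dy":0.0,"dz":0.0,"wx":0.0,"wy":0.0,"wz":0.0,"gripper":0.0},
  {"dx":0.0,"dy":0.0,"dz":-0.2,"wx":0.0,"wy":0.0,"wz":0.0,"gripper":0.0},
  {"dx":0.0,"dy":0.0,"dz":-0.4,"wx":0.0,"wy":0.0,"wz":0.0,"gripper":0.0},
  {"dx":0.0,"dy":0.0,"dz":-0.56,"wx":0.0,"wy":0.0,"wz":0.0,"gripper":0.0},
  {"dx":0.0,"dy":0.0,"dz":-0.56,"wx":0.0,"wy":0.0,"wz":0.0,"gripper":0.0},
])

```text
clock: 16.9
tcp_pos: [0.4245, -0.1107, 0.1632]
eef_rot: [0.688, 0.726, 0.003, 0.002]
contact_force: [0.2, 0.3, -1.5]
grip_width: 0.731
grip_force: 30.0
```

```bash
python3 plan.py 586.5 -54 150 -2.1 586.5 -54 60 -2.1
```

```text
t 16.90 tcp [ 424.5 -110.7  163.2] psi 3.1 g 0.731 F [ 0.2  0.3 -1.5] j7 0.16
d [0.191 0.659 0.057] w [ 0.001 -0.     0.015] 
d [0.191 0.657 0.417] w [ 0.001 -0.     0.015] 
--
```

Call:
send_rows([
  {"dx":0.187,"dy":0.659,"dz":0.057,"wx":0.0,"wy":0.0,"wz":0.015,"gripper":0.0},
  {"dx":0.187,"dy":0.659,"dz":0.057,"wx":0.0,"wy":0.0,"wz":0.015,"gripper":0.0},
  {"dx":0.187,"dy":0.659,"dz":0.057,"wx":0.0,"wy":0.0,"wz":0.015,"gripper":0.0},
  {"dx":0.187,"dy":0.659,"dz":0.057,"wx":0.0,"wy":0.0,"wz":0.015,"gripper":0.0},
  {"dx":0.187,"dy":0.659,"dz":0.25,"wx":0.0,"wy":0.0,"wz":0.015,"gripper":0.0},
  {"dx":0.187,"dy":0.659,"dz":0.42,"wx":0.0,"wy":0.0,"wz":0.015,"gripper":0.0},
  {"dx":0.187,"dy":0.659,"dz":0.42,"wx":0.0,"wy":0.0,"wz":0.015,"gripper":0.0},
  {"dx":0.187,"dy":0.659,"dz":0.42,"wx":0.0,"wy":0.0,"wz":0.015,"gripper":0.0},
])

```text
clock: 17.9
tcp_pos: [0.5846, -0.0557, 0.0567]
eef_rot: [0.721, 0.692, 0.0, 0.0]
contact_force: [-0.5, -0.2, 0.2]
grip_width: 0.732
grip_force: 30.0
```

```bash
python3 plan.py 586.5 -55 43 -2.1 586.5 -55 140 -2.1 / 436 0 200 7
```

```text
t 17.90 tcp [584.6 -55.7  56.7] psi -2.3 g 0.732 F [-0.5 -0.2  0.2] j7 0.25
d [0.003 0.008 0.055] w [ 0.     0.    -0.001] 
d [ 0.003  0.008 -0.333] w [ 0.     0.    -0.001] 
--
d [ 0.198 -0.61  -0.24 ] w [ 0.     0.    -0.025] 
--
```

Call:
send_rows([
  {"dx":0.003,"dy":0.006,"dz":0.04,"wx":0.0,"wy":0.0,"wz":0.0,"gripper":0.0},
  {"dx":0.003,"dy":0.006,"dz":0.055,"wx":0.0,"wy":0.0,"wz":0.0,"gripper":0.0},
  {"dx":0.003,"dy":0.006,"dz":0.055,"wx":0.0,"wy":0.0,"wz":0.0,"gripper":0.0},
  {"dx":0.003,"dy":0.006,"dz":0.055,"wx":0.0,"wy":0.0,"wz":0.0,"gripper":1.0},
  {"dx":0.003,"dy":0.006,"dz":0.055,"wx":0.0,"wy":0.0,"wz":0.0,"gripper":1.0},
  {"dx":0.003,"dy":0.006,"dz":0.055,"wx":0.0,"wy":0.0,"wz":0.0,"gripper":1.0},
  {"dx":0.003,"dy":0.006,"dz":0.0,"wx":0.0,"wy":0.0,"wz":0.0,"gripper":1.0},
  {"dx":0.003,"dy":0.006,"dz":-0.2,"wx":0.0,"wy":0.0,"wz":0.0,"gripper":1.0},
])

```text
clock: 18.9
tcp_pos: [0.5838, -0.054, 0.1044]
eef_rot: [0.721, 0.693, -0.002, -0.002]
contact_force: [1.2, 0.6, -0.0]
grip_width: 0.994
grip_force: 0.0
```

Call:
send_rows([
  {"dx":0.0,"dy":0.0,"dz":-0.2,"wx":0.0,"wy":0.0,"wz":0.0,"gripper":1.0},
  {"dx":0.0,"dy":-0.3,"dz":-0.35,"wx":0.0,"wy":0.0,"wz":0.0,"gripper":1.0},
  {"dx":0.198,"dy":-0.61,"dz":-0.38,"wx":0.0,"wy":0.0,"wz":-0.025,"gripper":1.0},
  {"dx":0.198,"dy":-0.61,"dz":-0.38,"wx":0.0,"wy":0.0,"wz":-0.025,"gripper":1.0},
  {"dx":0.198,"dy":-0.61,"dz":-0.38,"wx":0.0,"wy":0.0,"wz":-0.025,"gripper":1.0},
  {"dx":0.198,"dy":-0.61,"dz":-0.38,"wx":0.0,"wy":0.0,"wz":-0.025,"gripper":1.0},
])

```text
clock: 19.65
tcp_pos: [0.4364, 0.0008, 0.2014]
eef_rot: [0.665, 0.747, 0.001, 0.001]
contact_force: [-0.4, 0.1, 0.1]
grip_width: 1.002
grip_force: 0.0
```

```bash
cat > look.py <<'E'
from h import *
for n in ('wrist','top'):
    im,d,c=grab(n); w=cloud(d,c); np.savez('/tmp/'+n,im=im,d=d,w=w)
    for b in boards(im,c,w,zhi=.017 if 1 else 0): print(n,*b)
    for k in range(1,6):   # boards high on the rack, top face z = 10+12k mm
        z=.010+.012*k
        for b in boards(im,c,w,zlo=z-.005,zhi=z+.006,z=z): 
            if abs(b[2][0]-587)<60 and abs(b[2][1]+53)<60: print(n,'PILE',k,*b)
E
python3 look.py;python3 plan.py 427.8 73.2 120 7.4 427.8 73.2 20 7.4
```

```text
wrist [322. 134.] 9691 [428.3  74.5  63.1 128.5   7.3]
wrist PILE 2 [472. 270.] 5462 [587.  -38.5  63.3 105.2  -2.2]
top [196. 201.] 1273 [588.5 334.8  62.4 128.   13.9]
top [208. 267.] 1397 [424.7 297.9  62.5 128.5  -7.2]
top [298. 267.] 1187 [426.6  80.8  62.7 111.8   7.4]
t 19.75 tcp [4.364e+02 3.000e-01 2.007e+02] psi 6.6 g 0.995 F [ 0.3  0.5 -0.1] j7 -0.05
d [ 0.294 -0.001  0.323] w [ 0.     0.    -0.002] 
d [ 0.294 -0.001  0.723] w [ 0.     0.    -0.002] 
--
```

Call:
send_rows([
  {"dx":0.296,"dy":-0.001,"dz":0.32,"wx":0.0,"wy":0.0,"wz":-0.002,"gripper":1.0},
  {"dx":0.296,"dy":-0.001,"dz":0.32,"wx":0.0,"wy":0.0,"wz":-0.002,"gripper":1.0},
  {"dx":0.296,"dy":-0.001,"dz":0.45,"wx":0.0,"wy":0.0,"wz":-0.002,"gripper":1.0},
  {"dx":0.296,"dy":-0.001,"dz":0.62,"wx":0.0,"wy":0.0,"wz":-0.002,"gripper":1.0},
  {"dx":0.296,"dy":-0.001,"dz":0.71,"wx":0.0,"wy":0.0,"wz":-0.002,"gripper":1.0},
  {"dx":0.296,"dy":-0.001,"dz":0.723,"wx":0.0,"wy":0.0,"wz":-0.002,"gripper":1.0},
  {"dx":0.296,"dy":-0.001,"dz":0.723,"wx":0.0,"wy":0.0,"wz":-0.002,"gripper":1.0},
  {"dx":0.296,"dy":-0.001,"dz":0.723,"wx":0.0,"wy":0.0,"wz":-0.002,"gripper":0.0},
])

```text
clock: 20.75
tcp_pos: [0.4278, 0.0749, 0.0208]
eef_rot: [0.66, 0.751, 0.001, 0.0]
contact_force: [0.1, -0.1, 1.1]
grip_width: 0.948
grip_force: 0.0
```

Call:
send_rows([
  {"dx":0.0,"dy":0.0,"dz":0.0,"wx":0.0,"wy":0.0,"wz":0.0,"gripper":0.0},
  {"dx":0.0,"dy":0.0,"dz":0.0,"wx":0.0,"wy":0.0,"wz":0.0,"gripper":0.0},
  {"dx":0.0,"dy":0.0,"dz":0.0,"wx":0.0,"wy":0.0,"wz":0.0,"gripper":0.0},
  {"dx":0.0,"dy":0.0,"dz":0.0,"wx":0.0,"wy":0.0,"wz":0.0,"gripper":0.0},
  {"dx":0.0,"dy":0.0,"dz":-0.2,"wx":0.0,"wy":0.0,"wz":0.0,"gripper":0.0},
  {"dx":0.0,"dy":0.0,"dz":-0.4,"wx":0.0,"wy":0.0,"wz":0.0,"gripper":0.0},
  {"dx":0.0,"dy":0.0,"dz":-0.56,"wx":0.0,"wy":0.0,"wz":0.0,"gripper":0.0},
  {"dx":0.0,"dy":0.0,"dz":-0.56,"wx":0.0,"wy":0.0,"wz":0.0,"gripper":0.0},
])

```text
clock: 21.75
tcp_pos: [0.4286, 0.0755, 0.1626]
eef_rot: [0.66, 0.752, 0.003, 0.001]
contact_force: [-0.6, -0.4, -0.8]
grip_width: 0.728
grip_force: 30.0
```

```bash
python3 plan.py 435 -40 170 0 586.5 -54 150 -2.1 586.5 -54 70 -2.1
```

```text
t 21.75 tcp [428.6  75.5 162.6] psi 7.4 g 0.728 F [-0.6 -0.4 -0.8] j7 -0.18
d [-0.461 -0.034 -0.031] w [ 0.001 -0.     0.021] 
d [-0.595  0.559  0.052] w [ 0.001 -0.001  0.027] 
d [-0.596  0.557  0.372] w [ 0.001 -0.001  0.027] 
--
```

Call:
send_rows([
  {"dx":-0.461,"dy":-0.034,"dz":-0.031,"wx":0.0,"wy":0.0,"wz":0.021,"gripper":0.0},
  {"dx":-0.461,"dy":-0.034,"dz":-0.031,"wx":0.0,"wy":0.0,"wz":0.021,"gripper":0.0},
  {"dx":-0.591,"dy":0.558,"dz":0.052,"wx":0.0,"wy":0.0,"wz":0.027,"gripper":0.0},
  {"dx":-0.591,"dy":0.558,"dz":0.052,"wx":0.0,"wy":0.0,"wz":0.027,"gripper":0.0},
  {"dx":-0.591,"dy":0.558,"dz":0.052,"wx":0.0,"wy":0.0,"wz":0.027,"gripper":0.0},
  {"dx":-0.591,"dy":0.558,"dz":0.25,"wx":0.0,"wy":0.0,"wz":0.027,"gripper":0.0},
  {"dx":-0.591,"dy":0.558,"dz":0.37,"wx":0.0,"wy":0.0,"wz":0.027,"gripper":0.0},
  {"dx":-0.591,"dy":0.558,"dz":0.37,"wx":0.0,"wy":0.0,"wz":0.027,"gripper":0.0},
])

```text
clock: 22.75
tcp_pos: [0.5808, -0.0539, 0.0635]
eef_rot: [0.721, 0.693, -0.003, -0.002]
contact_force: [-0.5, 0.4, -0.2]
grip_width: 0.736
grip_force: 30.0
```

```bash
python3 plan.py 586.5 -53 55 -2.1 586.5 -53 140 -2.1 / 430 0 220 -7 / 415 223 200 -7
```

```text
t 22.75 tcp [580.8 -53.9  63.5] psi -2.3 g 0.736 F [-0.5  0.4 -0.2] j7 0.3
d [0.005 0.023 0.034] w [-0.001  0.    -0.001] 
d [ 0.004  0.02  -0.306] w [-0.001  0.    -0.001] 
--
d [ 0.189 -0.633 -0.32 ] w [0.    0.    0.014] 
--
d [ 0.878 -0.168  0.08 ] w [0. 0. 0.] 
--
```

Call:
send_rows([
  {"dx":0.0,"dy":0.0,"dz":0.0,"wx":0.0,"wy":0.0,"wz":0.0,"gripper":0.0},
  {"dx":0.0,"dy":0.0,"dz":0.0,"wx":0.0,"wy":0.0,"wz":0.0,"gripper":0.0},
])

```text
clock: 23.0
tcp_pos: [0.5851, -0.0538, 0.0688]
eef_rot: [0.721, 0.693, 0.001, 0.001]
contact_force: [0.3, 0.5, -0.6]
grip_width: 0.729
grip_force: 30.0
```

```bash
python3 plan.py 586.5 -53 55 -2.1
```

```text
t 23.00 tcp [585.1 -53.8  68.8] psi -2.3 g 0.729 F [ 0.3  0.5 -0.6] j7 0.3
d [0.003 0.005 0.055] w [ 0.    -0.    -0.001] 
--
```

Call:
send_rows([
  {"dx":0.003,"dy":0.005,"dz":0.04,"wx":0.0,"wy":0.0,"wz":0.0,"gripper":0.0},
  {"dx":0.003,"dy":0.005,"dz":0.055,"wx":0.0,"wy":0.0,"wz":0.0,"gripper":0.0},
  {"dx":0.003,"dy":0.005,"dz":0.055,"wx":0.0,"wy":0.0,"wz":0.0,"gripper":0.0},
  {"dx":0.003,"dy":0.005,"dz":0.055,"wx":0.0,"wy":0.0,"wz":0.0,"gripper":1.0},
  {"dx":0.003,"dy":0.005,"dz":0.055,"wx":0.0,"wy":0.0,"wz":0.0,"gripper":1.0},
  {"dx":0.003,"dy":0.005,"dz":0.055,"wx":0.0,"wy":0.0,"wz":0.0,"gripper":1.0},
  {"dx":0.003,"dy":0.005,"dz":0.0,"wx":0.0,"wy":0.0,"wz":0.0,"gripper":1.0},
  {"dx":0.003,"dy":0.005,"dz":-0.24,"wx":0.0,"wy":0.0,"wz":0.0,"gripper":1.0},
])

```text
clock: 24.0
tcp_pos: [0.5829, -0.0525, 0.1258]
eef_rot: [0.721, 0.693, -0.003, -0.002]
contact_force: [1.4, 0.8, -0.3]
grip_width: 0.998
grip_force: 0.0
```

Call:
send_rows([
  {"dx":0.0,"dy":0.0,"dz":-0.15,"wx":0.0,"wy":0.0,"wz":0.0,"gripper":1.0},
  {"dx":0.0,"dy":-0.3,"dz":-0.32,"wx":0.0,"wy":0.0,"wz":0.0,"gripper":1.0},
  {"dx":0.189,"dy":-0.633,"dz":-0.38,"wx":0.0,"wy":0.0,"wz":0.014,"gripper":1.0},
  {"dx":0.189,"dy":-0.633,"dz":-0.38,"wx":0.0,"wy":0.0,"wz":0.014,"gripper":1.0},
  {"dx":0.189,"dy":-0.633,"dz":-0.38,"wx":0.0,"wy":0.0,"wz":0.014,"gripper":1.0},
])

```text
clock: 24.62
tcp_pos: [0.4275, 0.0026, 0.2248]
eef_rot: [0.749, 0.662, 0.005, -0.002]
contact_force: [0.1, 0.1, -0.6]
grip_width: 0.999
grip_force: 0.0
```

Call:
send_rows([
  {"dx":0.878,"dy":-0.168,"dz":0.06,"wx":0.0,"wy":0.0,"wz":0.0,"gripper":1.0},
  {"dx":0.878,"dy":-0.168,"dz":0.06,"wx":0.0,"wy":0.0,"wz":0.0,"gripper":1.0},
  {"dx":0.878,"dy":-0.168,"dz":0.06,"wx":0.0,"wy":0.0,"wz":0.0,"gripper":1.0},
  {"dx":0.878,"dy":-0.168,"dz":0.06,"wx":0.0,"wy":0.0,"wz":0.0,"gripper":1.0},
  {"dx":0.878,"dy":-0.168,"dz":0.06,"wx":0.0,"wy":0.0,"wz":0.0,"gripper":1.0},
  {"dx":0.878,"dy":-0.168,"dz":0.06,"wx":0.0,"wy":0.0,"wz":0.0,"gripper":1.0},
])

```text
clock: 25.38
tcp_pos: [0.4166, 0.2222, 0.207]
eef_rot: [0.751, 0.66, -0.001, 0.001]
contact_force: [0.1, 0.1, -0.2]
grip_width: 0.999
grip_force: 0.0
```

```bash
python3 look.py;python3 plan.py 424.7 297.9 120 -7.2 424.7 297.9 20 -7.2
```

```text
wrist [496.  67.] 10264 [589.3 337.1  62.9 129.6  14. ]
wrist [321. 129.] 9504 [425.7 299.7  63.  128.5  -7.2]
top PILE 3 [355. 199.] 1376 [585.2 -54.3  63.1 128.5  -1.9]
t 25.48 tcp [416.4 221.9 207.3] psi -7.5 g 0.997 F [-0.3  0.4 -0.3] j7 -0.71
d [ 0.306 -0.007  0.349] w [ 0.     0.    -0.001] 
d [ 0.306 -0.007  0.749] w [ 0.     0.    -0.001] 
--
```

Three boards are piled, with the top one at (585.2,-54.3) against the rack at (585.6,-53.5), so the pile is square. Board B hasn't moved. I pick it next.

Call:
send_rows([
  {"dx":0.309,"dy":-0.005,"dz":0.35,"wx":0.0,"wy":0.0,"wz":0.0,"gripper":1.0},
  {"dx":0.309,"dy":-0.005,"dz":0.35,"wx":0.0,"wy":0.0,"wz":0.0,"gripper":1.0},
  {"dx":0.309,"dy":-0.005,"dz":0.47,"wx":0.0,"wy":0.0,"wz":0.0,"gripper":1.0},
  {"dx":0.309,"dy":-0.005,"dz":0.64,"wx":0.0,"wy":0.0,"wz":0.0,"gripper":1.0},
  {"dx":0.309,"dy":-0.005,"dz":0.74,"wx":0.0,"wy":0.0,"wz":0.0,"gripper":1.0},
  {"dx":0.309,"dy":-0.005,"dz":0.748,"wx":0.0,"wy":0.0,"wz":0.0,"gripper":1.0},
  {"dx":0.309,"dy":-0.005,"dz":0.748,"wx":0.0,"wy":0.0,"wz":0.0,"gripper":1.0},
  {"dx":0.309,"dy":-0.005,"dz":0.748,"wx":0.0,"wy":0.0,"wz":0.0,"gripper":0.0},
])

```text
clock: 26.48
tcp_pos: [0.4252, 0.3009, 0.0219]
eef_rot: [0.751, 0.66, 0.001, -0.0]
contact_force: [0.3, 0.0, -0.5]
grip_width: 0.951
grip_force: 0.0
```

Call:
send_rows([
  {"dx":0.0,"dy":0.0,"dz":0.0,"wx":0.0,"wy":0.0,"wz":0.0,"gripper":0.0},
  {"dx":0.0,"dy":0.0,"dz":0.0,"wx":0.0,"wy":0.0,"wz":0.0,"gripper":0.0},
  {"dx":0.0,"dy":0.0,"dz":0.0,"wx":0.0,"wy":0.0,"wz":0.0,"gripper":0.0},
  {"dx":0.0,"dy":0.0,"dz":0.0,"wx":0.0,"wy":0.0,"wz":0.0,"gripper":0.0},
  {"dx":0.0,"dy":0.0,"dz":-0.2,"wx":0.0,"wy":0.0,"wz":0.0,"gripper":0.0},
  {"dx":0.0,"dy":0.0,"dz":-0.4,"wx":0.0,"wy":0.0,"wz":0.0,"gripper":0.0},
  {"dx":0.0,"dy":0.0,"dz":-0.56,"wx":0.0,"wy":0.0,"wz":0.0,"gripper":0.0},
  {"dx":0.0,"dy":0.0,"dz":-0.56,"wx":0.0,"wy":0.0,"wz":0.0,"gripper":0.0},
])

```text
clock: 27.48
tcp_pos: [0.4257, 0.3017, 0.1633]
eef_rot: [0.751, 0.661, 0.003, -0.001]
contact_force: [0.3, 0.0, -1.3]
grip_width: 0.732
grip_force: 30.0
```

```bash
python3 plan.py 435 70 170 -2.1 / 435 -40 170 -2.1 586.5 -54 150 -2.1 586.5 -54 80 -2.1
```

```text
t 27.48 tcp [425.7 301.7 163.3] psi -7.3 g 0.732 F [ 0.3  0.  -1.3] j7 -0.74
d [-0.914  0.155 -0.031] w [ 0.001 -0.001 -0.015] 
--
d [-0.44   0.016  0.   ] w [0. 0. 0.] 
d [-0.473  0.624  0.08 ] w [0. 0. 0.] 
d [-0.473  0.624  0.36 ] w [0. 0. 0.] 
--
```

Call:
send_rows([
  {"dx":-0.914,"dy":0.155,"dz":-0.031,"wx":0.0,"wy":0.0,"wz":-0.015,"gripper":0.0},
  {"dx":-0.914,"dy":0.155,"dz":-0.031,"wx":0.0,"wy":0.0,"wz":-0.015,"gripper":0.0},
  {"dx":-0.914,"dy":0.155,"dz":-0.031,"wx":0.0,"wy":0.0,"wz":-0.015,"gripper":0.0},
  {"dx":-0.914,"dy":0.155,"dz":-0.031,"wx":0.0,"wy":0.0,"wz":-0.015,"gripper":0.0},
  {"dx":-0.914,"dy":0.155,"dz":-0.031,"wx":0.0,"wy":0.0,"wz":-0.015,"gripper":0.0},
])

```text
clock: 28.1
tcp_pos: [0.4326, 0.0653, 0.1669]
eef_rot: [0.721, 0.693, -0.001, -0.001]
contact_force: [0.1, 0.6, -1.0]
grip_width: 0.732
grip_force: 30.0
```

Call:
send_rows([
  {"dx":-0.44,"dy":0.016,"dz":0.0,"wx":0.0,"wy":0.0,"wz":0.0,"gripper":0.0},
  {"dx":-0.44,"dy":0.016,"dz":0.0,"wx":0.0,"wy":0.0,"wz":0.0,"gripper":0.0},
  {"dx":-0.465,"dy":0.624,"dz":0.08,"wx":0.0,"wy":0.0,"wz":0.0,"gripper":0.0},
  {"dx":-0.465,"dy":0.624,"dz":0.08,"wx":0.0,"wy":0.0,"wz":0.0,"gripper":0.0},
  {"dx":-0.465,"dy":0.624,"dz":0.08,"wx":0.0,"wy":0.0,"wz":0.0,"gripper":0.0},
  {"dx":-0.465,"dy":0.624,"dz":0.24,"wx":0.0,"wy":0.0,"wz":0.0,"gripper":0.0},
  {"dx":-0.465,"dy":0.624,"dz":0.34,"wx":0.0,"wy":0.0,"wz":0.0,"gripper":0.0},
  {"dx":-0.465,"dy":0.624,"dz":0.34,"wx":0.0,"wy":0.0,"wz":0.0,"gripper":0.0},
])

```text
clock: 29.1
tcp_pos: [0.5831, -0.0513, 0.0795]
eef_rot: [0.719, 0.695, -0.003, -0.002]
contact_force: [-0.3, -0.6, -0.6]
grip_width: 0.73
grip_force: 30.0
```

Call:
send_rows([
  {"dx":0.0,"dy":0.0,"dz":0.0,"wx":0.0,"wy":0.0,"wz":0.0,"gripper":0.0},
  {"dx":0.0,"dy":0.0,"dz":0.0,"wx":0.0,"wy":0.0,"wz":0.0,"gripper":0.0},
])

```text
clock: 29.35
tcp_pos: [0.5862, -0.0523, 0.0843]
eef_rot: [0.719, 0.695, 0.001, 0.001]
contact_force: [-0.6, 0.2, -0.7]
grip_width: 0.728
grip_force: 30.0
```

```bash
python3 plan.py 586.5 -52 67 -2.1 586.5 -52 150 -2.1 / 430 0 220 10 / 500 200 220 14 / 607 262 200 14
```

```text
t 29.35 tcp [586.2 -52.3  84.3] psi -1.9 g 0.728 F [-0.6  0.2 -0.7] j7 0.36
d [0.001 0.001 0.069] w [ 0.    -0.     0.001] 
d [ 0.002  0.002 -0.263] w [ 0.    -0.     0.001] 
--
d [ 0.185 -0.633 -0.28 ] w [ 0.     0.    -0.034] 
--
d [0.739 0.415 0.   ] w [ 0.     0.    -0.011] 
--
d [0.137 0.475 0.08 ] w [0. 0. 0.] 
--
```

Call:
send_rows([
  {"dx":0.001,"dy":0.001,"dz":0.05,"wx":0.0,"wy":0.0,"wz":0.0,"gripper":0.0},
  {"dx":0.001,"dy":0.001,"dz":0.069,"wx":0.0,"wy":0.0,"wz":0.0,"gripper":0.0},
  {"dx":0.001,"dy":0.001,"dz":0.069,"wx":0.0,"wy":0.0,"wz":0.0,"gripper":0.0},
  {"dx":0.001,"dy":0.001,"dz":0.069,"wx":0.0,"wy":0.0,"wz":0.0,"gripper":1.0},
  {"dx":0.001,"dy":0.001,"dz":0.069,"wx":0.0,"wy":0.0,"wz":0.0,"gripper":1.0},
  {"dx":0.001,"dy":0.001,"dz":0.069,"wx":0.0,"wy":0.0,"wz":0.0,"gripper":1.0},
  {"dx":0.001,"dy":0.001,"dz":0.0,"wx":0.0,"wy":0.0,"wz":0.0,"gripper":1.0},
  {"dx":0.001,"dy":0.001,"dz":-0.22,"wx":0.0,"wy":0.0,"wz":0.0,"gripper":1.0},
])

```text
clock: 30.35
tcp_pos: [0.5838, -0.052, 0.1374]
eef_rot: [0.719, 0.695, -0.002, -0.001]
contact_force: [1.6, -0.0, 1.0]
grip_width: 0.993
grip_force: 0.0
```

Call:
send_rows([
  {"dx":0.0,"dy":0.0,"dz":-0.15,"wx":0.0,"wy":0.0,"wz":0.0,"gripper":1.0},
  {"dx":0.0,"dy":-0.3,"dz":-0.28,"wx":0.0,"wy":0.0,"wz":0.0,"gripper":1.0},
  {"dx":0.185,"dy":-0.633,"dz":-0.32,"wx":0.0,"wy":0.0,"wz":-0.034,"gripper":1.0},
  {"dx":0.185,"dy":-0.633,"dz":-0.32,"wx":0.0,"wy":0.0,"wz":-0.034,"gripper":1.0},
  {"dx":0.185,"dy":-0.633,"dz":-0.32,"wx":0.0,"wy":0.0,"wz":-0.034,"gripper":1.0},
  {"dx":0.185,"dy":-0.633,"dz":-0.32,"wx":0.0,"wy":0.0,"wz":-0.034,"gripper":1.0},
])

```text
clock: 31.1
tcp_pos: [0.4291, -0.001, 0.2185]
eef_rot: [0.641, 0.768, 0.001, 0.0]
contact_force: [-1.1, -0.8, 0.0]
grip_width: 1.0
grip_force: 0.0
```

Call:
send_rows([
  {"dx":0.739,"dy":0.415,"dz":0.0,"wx":0.0,"wy":0.0,"wz":-0.011,"gripper":1.0},
  {"dx":0.739,"dy":0.415,"dz":0.0,"wx":0.0,"wy":0.0,"wz":-0.011,"gripper":1.0},
  {"dx":0.739,"dy":0.415,"dz":0.0,"wx":0.0,"wy":0.0,"wz":-0.011,"gripper":1.0},
  {"dx":0.739,"dy":0.415,"dz":0.0,"wx":0.0,"wy":0.0,"wz":-0.011,"gripper":1.0},
  {"dx":0.739,"dy":0.415,"dz":0.0,"wx":0.0,"wy":0.0,"wz":-0.011,"gripper":1.0},
])

```text
clock: 31.72
tcp_pos: [0.4992, 0.2004, 0.2187]
eef_rot: [0.613, 0.79, -0.0, 0.001]
contact_force: [-0.1, -0.7, 0.4]
grip_width: 0.999
grip_force: 0.0
```

Call:
send_rows([
  {"dx":0.137,"dy":0.475,"dz":0.06,"wx":0.0,"wy":0.0,"wz":0.0,"gripper":1.0},
  {"dx":0.137,"dy":0.475,"dz":0.06,"wx":0.0,"wy":0.0,"wz":0.0,"gripper":1.0},
  {"dx":0.137,"dy":0.475,"dz":0.06,"wx":0.0,"wy":0.0,"wz":0.0,"gripper":1.0},
  {"dx":0.137,"dy":0.475,"dz":0.06,"wx":0.0,"wy":0.0,"wz":0.0,"gripper":1.0},
  {"dx":0.137,"dy":0.475,"dz":0.06,"wx":0.0,"wy":0.0,"wz":0.0,"gripper":1.0},
])

```text
clock: 32.35
tcp_pos: [0.6048, 0.2599, 0.2055]
eef_rot: [0.615, 0.789, 0.002, 0.0]
contact_force: [0.1, -0.2, 0.4]
grip_width: 0.999
grip_force: 0.0
```

```bash
python3 look.py;python3 plan.py 588.9 335.5 120 14 588.9 335.5 20 14
python3 - <<'E'
from h import *
save('w5',np.load('/tmp/wrist.npz')['im'])
E
```

```text
wrist [325. 130.] 9576 [589.3 337.1  63.1 128.1  13.9]
top PILE 4 [355. 198.] 1379 [584.7 -53.1  62.5 127.2  -1.6]
t 32.45 tcp [604.5 261.  205.3] psi 14.2 g 0.999 F [ 0.6 -0.5 -0.1] j7 0.05
d [0.303 0.012 0.342] w [ 0.    -0.     0.001] 
d [0.302 0.011 0.742] w [ 0.    -0.     0.001] 
--
```

View pics/w5.png

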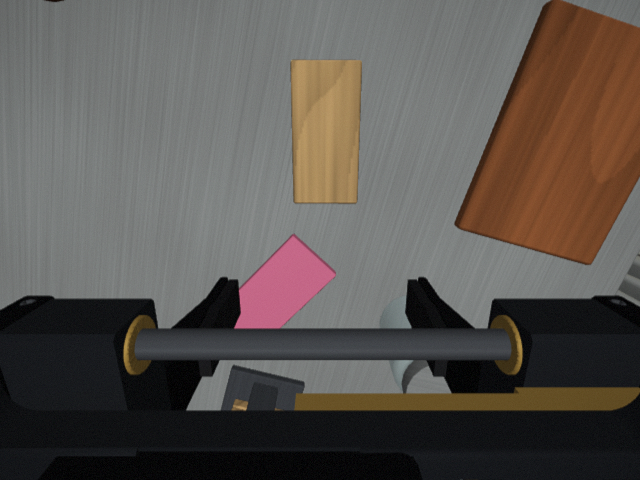

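Board A is at (325,130), clear of the pink and dark boards. The pile of four is at (584.7,-53.1), which is good. I pick A next.

Call:
send_rows([
  {"dx":0.305,"dy":0.012,"dz":0.34,"wx":0.0,"wy":0.0,"wz":0.0,"gripper":1.0},
  {"dx":0.305,"dy":0.012,"dz":0.34,"wx":0.0,"wy":0.0,"wz":0.0,"gripper":1.0},
  {"dx":0.305,"dy":0.012,"dz":0.46,"wx":0.0,"wy":0.0,"wz":0.0,"gripper":1.0},
  {"dx":0.305,"dy":0.012,"dz":0.63,"wx":0.0,"wy":0.0,"wz":0.0,"gripper":1.0},
  {"dx":0.305,"dy":0.012,"dz":0.73,"wx":0.0,"wy":0.0,"wz":0.0,"gripper":1.0},
  {"dx":0.305,"dy":0.012,"dz":0.74,"wx":0.0,"wy":0.0,"wz":0.0,"gripper":1.0},
  {"dx":0.305,"dy":0.012,"dz":0.74,"wx":0.0,"wy":0.0,"wz":0.0,"gripper":1.0},
  {"dx":0.305,"dy":0.012,"dz":0.74,"wx":0.0,"wy":0.0,"wz":0.0,"gripper":0.0},
])

```text
clock: 33.45
tcp_pos: [0.5892, 0.337, 0.0196]
eef_rot: [0.614, 0.79, 0.001, 0.0]
contact_force: [0.4, 0.0, -0.2]
grip_width: 0.952
grip_force: 0.0
```

Call:
send_rows([
  {"dx":0.0,"dy":0.0,"dz":0.0,"wx":0.0,"wy":0.0,"wz":0.0,"gripper":0.0},
  {"dx":0.0,"dy":0.0,"dz":0.0,"wx":0.0,"wy":0.0,"wz":0.0,"gripper":0.0},
  {"dx":0.0,"dy":0.0,"dz":0.0,"wx":0.0,"wy":0.0,"wz":0.0,"gripper":0.0},
  {"dx":0.0,"dy":0.0,"dz":0.0,"wx":0.0,"wy":0.0,"wz":0.0,"gripper":0.0},
  {"dx":0.0,"dy":0.0,"dz":-0.2,"wx":0.0,"wy":0.0,"wz":0.0,"gripper":0.0},
  {"dx":0.0,"dy":0.0,"dz":-0.4,"wx":0.0,"wy":0.0,"wz":0.0,"gripper":0.0},
  {"dx":0.0,"dy":0.0,"dz":-0.6,"wx":0.0,"wy":0.0,"wz":0.0,"gripper":0.0},
  {"dx":0.0,"dy":0.0,"dz":-0.6,"wx":0.0,"wy":0.0,"wz":0.0,"gripper":0.0},
])

```text
clock: 34.45
tcp_pos: [0.5914, 0.3372, 0.1729]
eef_rot: [0.614, 0.789, 0.004, 0.001]
contact_force: [0.6, -0.3, -0.3]
grip_width: 0.731
grip_force: 30.0
```

```bash
python3 plan.py 460 180 190 3 / 435 -40 180 -2.1 / 586.5 -53 170 -2.1 586.5 -53 95 -2.1
```

```text
t 34.45 tcp [591.4 337.2 172.9] psi 14.3 g 0.731 F [ 0.6 -0.3 -0.3] j7 -0.04
d [-0.48  -0.664 -0.075] w [ 0.001 -0.001  0.031] 
--
d [-0.874 -0.146  0.04 ] w [0.    0.    0.014] 
--
d [-0.03   0.607  0.04 ] w [0. 0. 0.] 
d [-0.03   0.607  0.34 ] w [0. 0. 0.] 
--
```

Call:
send_rows([
  {"dx":-0.48,"dy":-0.664,"dz":-0.075,"wx":0.0,"wy":0.0,"wz":0.031,"gripper":0.0},
  {"dx":-0.48,"dy":-0.664,"dz":-0.075,"wx":0.0,"wy":0.0,"wz":0.031,"gripper":0.0},
  {"dx":-0.48,"dy":-0.664,"dz":-0.075,"wx":0.0,"wy":0.0,"wz":0.031,"gripper":0.0},
  {"dx":-0.48,"dy":-0.664,"dz":-0.075,"wx":0.0,"wy":0.0,"wz":0.031,"gripper":0.0},
  {"dx":-0.48,"dy":-0.664,"dz":-0.075,"wx":0.0,"wy":0.0,"wz":0.031,"gripper":0.0},
])

```text
clock: 35.08
tcp_pos: [0.4562, 0.1789, 0.1862]
eef_rot: [0.688, 0.726, 0.0, -0.002]
contact_force: [-0.1, -0.1, 0.4]
grip_width: 0.731
grip_force: 30.0
```

Call:
send_rows([
  {"dx":-0.874,"dy":-0.146,"dz":0.04,"wx":0.0,"wy":0.0,"wz":0.014,"gripper":0.0},
  {"dx":-0.874,"dy":-0.146,"dz":0.04,"wx":0.0,"wy":0.0,"wz":0.014,"gripper":0.0},
  {"dx":-0.874,"dy":-0.146,"dz":0.04,"wx":0.0,"wy":0.0,"wz":0.014,"gripper":0.0},
  {"dx":-0.874,"dy":-0.146,"dz":0.04,"wx":0.0,"wy":0.0,"wz":0.014,"gripper":0.0},
  {"dx":-0.874,"dy":-0.146,"dz":0.04,"wx":0.0,"wy":0.0,"wz":0.014,"gripper":0.0},
])

```text
clock: 35.7
tcp_pos: [0.4332, -0.0433, 0.1768]
eef_rot: [0.721, 0.693, -0.0, 0.0]
contact_force: [0.3, 1.0, -1.0]
grip_width: 0.729
grip_force: 30.0
```

Call:
send_rows([
  {"dx":-0.03,"dy":0.607,"dz":0.04,"wx":0.0,"wy":0.0,"wz":0.0,"gripper":0.0},
  {"dx":-0.03,"dy":0.607,"dz":0.04,"wx":0.0,"wy":0.0,"wz":0.0,"gripper":0.0},
  {"dx":-0.03,"dy":0.607,"dz":0.04,"wx":0.0,"wy":0.0,"wz":0.0,"gripper":0.0},
  {"dx":-0.03,"dy":0.607,"dz":0.2,"wx":0.0,"wy":0.0,"wz":0.0,"gripper":0.0},
  {"dx":-0.03,"dy":0.607,"dz":0.33,"wx":0.0,"wy":0.0,"wz":0.0,"gripper":0.0},
  {"dx":-0.03,"dy":0.607,"dz":0.33,"wx":0.0,"wy":0.0,"wz":0.0,"gripper":0.0},
  {"dx":-0.03,"dy":0.607,"dz":0.33,"wx":0.0,"wy":0.0,"wz":0.0,"gripper":0.0},
  {"dx":-0.03,"dy":0.607,"dz":0.33,"wx":0.0,"wy":0.0,"wz":0.0,"gripper":0.0},
])

```text
clock: 36.7
tcp_pos: [0.5855, -0.0529, 0.0959]
eef_rot: [0.719, 0.695, 0.001, 0.001]
contact_force: [0.1, 0.3, -0.5]
grip_width: 0.731
grip_force: 30.0
```

```bash
python3 plan.py 586.5 -53 79 -2.1 586.5 -53 165 -2.1 / 435 -40 260 0
```

```text
t 36.70 tcp [585.5 -52.9  95.9] psi -1.9 g 0.731 F [ 0.1  0.3 -0.5] j7 0.39
d [-0.     0.004  0.068] w [ 0.    -0.     0.001] 
d [-0.     0.005 -0.276] w [ 0.    -0.     0.001] 
--
d [ 0.03  -0.607 -0.38 ] w [ 0.     0.    -0.006] 
--
```

Call:
send_rows([
  {"dx":0.0,"dy":0.004,"dz":0.05,"wx":0.0,"wy":0.0,"wz":0.0,"gripper":0.0},
  {"dx":0.0,"dy":0.004,"dz":0.068,"wx":0.0,"wy":0.0,"wz":0.0,"gripper":0.0},
  {"dx":0.0,"dy":0.004,"dz":0.068,"wx":0.0,"wy":0.0,"wz":0.0,"gripper":0.0},
  {"dx":0.0,"dy":0.004,"dz":0.068,"wx":0.0,"wy":0.0,"wz":0.0,"gripper":1.0},
  {"dx":0.0,"dy":0.004,"dz":0.068,"wx":0.0,"wy":0.0,"wz":0.0,"gripper":1.0},
  {"dx":0.0,"dy":0.004,"dz":0.068,"wx":0.0,"wy":0.0,"wz":0.0,"gripper":1.0},
  {"dx":0.0,"dy":0.004,"dz":0.0,"wx":0.0,"wy":0.0,"wz":0.0,"gripper":1.0},
  {"dx":0.0,"dy":0.004,"dz":-0.24,"wx":0.0,"wy":0.0,"wz":0.0,"gripper":1.0},
])

```text
clock: 37.7
tcp_pos: [0.5833, -0.0529, 0.1536]
eef_rot: [0.719, 0.695, -0.002, -0.002]
contact_force: [0.9, 0.9, 0.2]
grip_width: 0.998
grip_force: 0.0
```

Call:
send_rows([
  {"dx":0.0,"dy":0.0,"dz":-0.15,"wx":0.0,"wy":0.0,"wz":0.0,"gripper":1.0},
  {"dx":-0.56,"dy":-0.58,"dz":-0.3,"wx":0.0,"wy":0.0,"wz":0.0,"gripper":1.0},
  {"dx":-0.56,"dy":-0.58,"dz":-0.3,"wx":0.0,"wy":0.0,"wz":0.0,"gripper":1.0},
  {"dx":-0.56,"dy":-0.58,"dz":-0.3,"wx":0.0,"wy":0.0,"wz":0.0,"gripper":1.0},
  {"dx":-0.56,"dy":-0.58,"dz":-0.3,"wx":0.0,"wy":0.0,"wz":0.0,"gripper":1.0},
  {"dx":-0.56,"dy":-0.58,"dz":-0.3,"wx":0.0,"wy":0.0,"wz":0.0,"gripper":1.0},
])

```text
clock: 38.45
tcp_pos: [0.4353, -0.1899, 0.2302]
eef_rot: [0.72, 0.694, 0.003, -0.001]
contact_force: [0.7, 0.6, 0.5]
grip_width: 1.001
grip_force: 0.0
```

```bash
python3 look.py
python3 - <<'E'
from h import *
for n in('top','scene'):
    if n=='scene':
        im,d,c=grab(n); w=cloud(d,c); save('s6',im)
        for b in boards(im,c,w,zlo=.06,zhi=.076,z=.07): print(n,*b)
    else: D=np.load('/tmp/top.npz'); im,w=D['im'],D['w']
    p=w[(w[...,2]>.265)&(w[...,2]<.31)&(abs(w[...,0]-.588)<.03)&(abs(w[...,1]-.08)<.05)]; print('ball',len(p),p.mean(0),p.max(0),p.min(0))
save('t6',cv2.resize(np.load('/tmp/top.npz')['im'][120:300,180:540],None,fx=2,fy=2))
E
python3 plan.py
```

```text
wrist PILE 5 [501.  67.] 10614 [584.7 -66.3  63.  100.2  -2.1]
top PILE 5 [356. 196.] 1410 [584.5 -53.9  62.7 126.9  -1.9]
ball 106 [0.58899316 0.08362651 0.28517586] [0.60069248 0.09478614 0.29264902] [0.58072152 0.07394108 0.26530177]
scene [293. 297.] 1673 [588.1 -55.5  62.4 128.1  -2.3]
ball 129 [0.59557615 0.08245498 0.28244571] [0.60407567 0.09462917 0.29078047] [0.58343588 0.07319727 0.26515348]
t 38.60 tcp [ 436.4 -187.6  229.4] psi -1.9 g 1.001 F [ 0.7 -0.3 -0.2] j7 0.13Traceback (most recent call last):
  File "plan.py", line 11, in <module>
    R0,P=Rt,Q; print('--')
         ^^
NameError: name 'Rt' is not defined. Did you mean: 'R'?
```

View pics/s6.png

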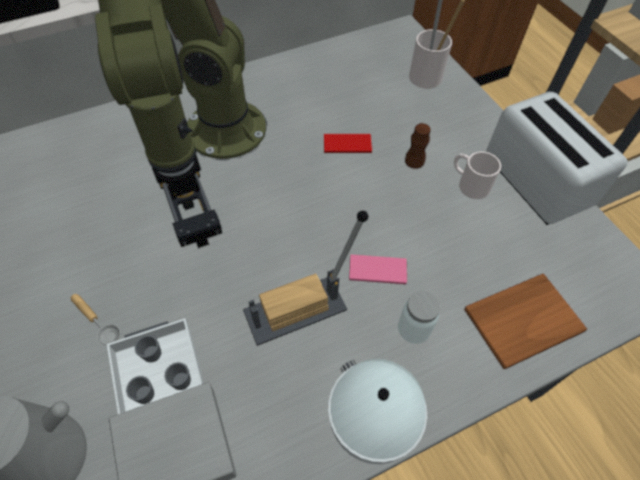

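The five-board pile is centred: the rack is at (585.6,-53.5) and the top board at (584.5,-53.9) in the same camera. The cup is in the drawer and the other objects haven't moved. Next is the bar, with its ball at about (592,84,278) mm and θ about 1.82.

```bash
python3 plan.py 480 -20 340 -2.1 / 592 84 340 -2.1
```

```text
t 38.60 tcp [ 436.4 -187.6  229.4] psi -1.9 g 1.001 F [ 0.7 -0.3 -0.2] j7 0.13
d [ 0.675  0.152 -0.443] w [-0.     0.     0.001] 
--
d [0.432 0.432 0.   ] w [0. 0. 0.] 
--
```

Call:
send_rows([
  {"dx":0.0,"dy":0.0,"dz":-0.25,"wx":0.0,"wy":0.0,"wz":0.001,"gripper":0.6},
  {"dx":0.675,"dy":0.152,"dz":-0.443,"wx":0.0,"wy":0.0,"wz":0.001,"gripper":0.6},
  {"dx":0.675,"dy":0.152,"dz":-0.443,"wx":0.0,"wy":0.0,"wz":0.001,"gripper":0.6},
  {"dx":0.675,"dy":0.152,"dz":-0.443,"wx":0.0,"wy":0.0,"wz":0.001,"gripper":0.6},
  {"dx":0.675,"dy":0.152,"dz":-0.443,"wx":0.0,"wy":0.0,"wz":0.001,"gripper":0.6},
  {"dx":0.675,"dy":0.152,"dz":-0.443,"wx":0.0,"wy":0.0,"wz":0.001,"gripper":0.6},
])

```text
clock: 39.35
tcp_pos: [0.4796, -0.0206, 0.339]
eef_rot: [0.721, 0.693, -0.002, 0.001]
contact_force: [-0.4, -0.1, 0.1]
grip_width: 0.604
grip_force: 0.0
```

Call:
send_rows([
  {"dx":0.432,"dy":0.432,"dz":0.0,"wx":0.0,"wy":0.0,"wz":0.0,"gripper":0.6},
  {"dx":0.432,"dy":0.432,"dz":0.0,"wx":0.0,"wy":0.0,"wz":0.0,"gripper":0.6},
  {"dx":0.432,"dy":0.432,"dz":0.0,"wx":0.0,"wy":0.0,"wz":0.0,"gripper":0.6},
  {"dx":0.432,"dy":0.432,"dz":0.0,"wx":0.0,"wy":0.0,"wz":0.0,"gripper":0.6},
  {"dx":0.432,"dy":0.432,"dz":0.0,"wx":0.0,"wy":0.0,"wz":0.0,"gripper":0.6},
])

```text
clock: 39.98
tcp_pos: [0.5912, 0.0802, 0.3398]
eef_rot: [0.722, 0.692, -0.001, 0.0]
contact_force: [0.1, -0.0, 0.0]
grip_width: 0.599
grip_force: 0.0
```

```bash
python3 plan.py 592 84 276 -2.1
```

```text
t 39.98 tcp [591.2  80.2 339.8] psi -2.5 g 0.599 F [ 0.1 -0.   0. ] j7 -0.07
d [0.016 0.003 0.255] w [-0.     0.    -0.001] 
--
```

Call:
send_rows([
  {"dx":0.016,"dy":0.002,"dz":0.13,"wx":0.0,"wy":0.0,"wz":-0.001,"gripper":0.6},
  {"dx":0.016,"dy":0.002,"dz":0.255,"wx":0.0,"wy":0.0,"wz":-0.001,"gripper":0.6},
  {"dx":0.016,"dy":0.002,"dz":0.255,"wx":0.0,"wy":0.0,"wz":-0.001,"gripper":0.6},
  {"dx":0.016,"dy":0.002,"dz":0.255,"wx":0.0,"wy":0.0,"wz":-0.001,"gripper":0.0},
  {"dx":0.016,"dy":0.002,"dz":0.255,"wx":0.0,"wy":0.0,"wz":-0.001,"gripper":0.0},
  {"dx":0.016,"dy":0.002,"dz":0.255,"wx":0.0,"wy":0.0,"wz":-0.001,"gripper":0.0},
  {"dx":0.016,"dy":0.002,"dz":0.255,"wx":0.0,"wy":0.0,"wz":-0.001,"gripper":0.0},
  {"dx":0.016,"dy":0.002,"dz":0.255,"wx":0.0,"wy":0.0,"wz":-0.001,"gripper":0.0},
])

```text
clock: 40.98
tcp_pos: [0.5919, 0.0867, 0.2768]
eef_rot: [0.719, 0.695, 0.0, -0.0]
contact_force: [-2.4, 0.7, 3.6]
grip_width: 0.23
grip_force: 30.0
```

```bash
cat > arc.py <<'E'
import numpy as np, sys
a,b=map(float,sys.argv[1:]); 
for t in np.linspace(a,b,9)[1:]: print('%.3f dx %.3f dz %.3f'%(t,.792*(np.cos(a)-np.cos(t)),.792*(np.sin(a)-np.sin(t))))
E
python3 plan.py 592 84 276 -2.1; for i in "1.82 1.22" "1.22 .62" ".62 0"; do python3 arc.py $i; done
```

```text
t 40.98 tcp [591.9  86.7 276.8] psi -1.9 g 0.23 F [-2.4  0.7  3.6] j7 -0.05
d [-0.011  0.001  0.003] w [-0.    -0.     0.001] 
--
1.745 dx -0.058 dz -0.012
1.670 dx -0.117 dz -0.021
1.595 dx -0.176 dz -0.024
1.520 dx -0.236 dz -0.023
1.445 dx -0.295 dz -0.018
1.370 dx -0.353 dz -0.009
1.295 dx -0.411 dz 0.005
1.220 dx -0.468 dz 0.024
1.145 dx -0.055 dz 0.022
1.070 dx -0.108 dz 0.049
0.995 dx -0.159 dz 0.079
0.920 dx -0.208 dz 0.114
0.845 dx -0.254 dz 0.151
0.770 dx -0.296 dz 0.192
0.695 dx -0.336 dz 0.237
0.620 dx -0.372 dz 0.284
0.542 dx -0.034 dz 0.051
0.465 dx -0.063 dz 0.105
0.388 dx -0.089 dz 0.161
0.310 dx -0.110 dz 0.219
0.232 dx -0.126 dz 0.278
0.155 dx -0.138 dz 0.338
0.078 dx -0.145 dz 0.399
0.000 dx -0.147 dz 0.460
```

The ball is pinched (20 mm, 30 N). I lead it along the arc.

Call:
send_rows([
  {"dx":-0.058,"dy":0.0,"dz":-0.012,"wx":0.0,"wy":0.0,"wz":0.0,"gripper":0.0},
  {"dx":-0.117,"dy":0.0,"dz":-0.021,"wx":0.0,"wy":0.0,"wz":0.0,"gripper":0.0},
  {"dx":-0.176,"dy":0.0,"dz":-0.024,"wx":0.0,"wy":0.0,"wz":0.0,"gripper":0.0},
  {"dx":-0.236,"dy":0.0,"dz":-0.023,"wx":0.0,"wy":0.0,"wz":0.0,"gripper":0.0},
  {"dx":-0.295,"dy":0.0,"dz":-0.018,"wx":0.0,"wy":0.0,"wz":0.0,"gripper":0.0},
  {"dx":-0.353,"dy":0.0,"dz":-0.009,"wx":0.0,"wy":0.0,"wz":0.0,"gripper":0.0},
  {"dx":-0.411,"dy":0.0,"dz":0.005,"wx":0.0,"wy":0.0,"wz":0.0,"gripper":0.0},
  {"dx":-0.468,"dy":0.0,"dz":0.024,"wx":0.0,"wy":0.0,"wz":0.0,"gripper":0.0},
])

```text
clock: 41.98
tcp_pos: [0.5876, -0.0326, 0.2701]
eef_rot: [0.719, 0.695, -0.001, 0.0]
contact_force: [-4.4, 0.1, 2.9]
grip_width: 0.233
grip_force: 30.1
```

```bash
python3 plan.py 585.6 -31 271.7 -2.1
```

```text
t 41.98 tcp [587.6 -32.6 270.1] psi -2.0 g 0.233 F [-4.4  0.1  2.9] j7 0.15
d [ 0.006 -0.008 -0.006] w [-0.  0.  0.] 
--
```

Still held and tracking. I continue down to closed.

Call:
send_rows([
  {"dx":-0.055,"dy":0.0,"dz":0.022,"wx":0.0,"wy":0.0,"wz":0.0,"gripper":0.0},
  {"dx":-0.108,"dy":0.0,"dz":0.049,"wx":0.0,"wy":0.0,"wz":0.0,"gripper":0.0},
  {"dx":-0.159,"dy":0.0,"dz":0.079,"wx":0.0,"wy":0.0,"wz":0.0,"gripper":0.0},
  {"dx":-0.208,"dy":0.0,"dz":0.114,"wx":0.0,"wy":0.0,"wz":0.0,"gripper":0.0},
  {"dx":-0.254,"dy":0.0,"dz":0.151,"wx":0.0,"wy":0.0,"wz":0.0,"gripper":0.0},
  {"dx":-0.296,"dy":0.0,"dz":0.192,"wx":0.0,"wy":0.0,"wz":0.0,"gripper":0.0},
  {"dx":-0.336,"dy":0.0,"dz":0.237,"wx":0.0,"wy":0.0,"wz":0.0,"gripper":0.0},
  {"dx":-0.372,"dy":0.0,"dz":0.284,"wx":0.0,"wy":0.0,"wz":0.0,"gripper":0.0},
])

```text
clock: 42.98
tcp_pos: [0.5842, -0.1253, 0.1981]
eef_rot: [0.719, 0.695, -0.001, -0.0]
contact_force: [-3.7, -0.5, 1.5]
grip_width: 0.23
grip_force: 29.9
```

```bash
python3 plan.py 585 -126 199 -2.1 583.5 -163 84 -2.1
```

```text
t 42.98 tcp [ 584.2 -125.3  198.1] psi -2.0 g 0.23 F [-3.7 -0.5  1.5] j7 0.36
d [-0.003  0.003 -0.004] w [-0.  0.  0.] 
d [-0.15   0.003  0.457] w [-0.  0.  0.] 
--
```

Call:
send_rows([
  {"dx":-0.034,"dy":0.0,"dz":0.051,"wx":0.0,"wy":0.0,"wz":0.0,"gripper":0.0},
  {"dx":-0.063,"dy":0.0,"dz":0.105,"wx":0.0,"wy":0.0,"wz":0.0,"gripper":0.0},
  {"dx":-0.089,"dy":0.0,"dz":0.161,"wx":0.0,"wy":0.0,"wz":0.0,"gripper":0.0},
  {"dx":-0.11,"dy":0.0,"dz":0.219,"wx":0.0,"wy":0.0,"wz":0.0,"gripper":0.0},
  {"dx":-0.126,"dy":0.0,"dz":0.278,"wx":0.0,"wy":0.0,"wz":0.0,"gripper":0.0},
  {"dx":-0.138,"dy":0.0,"dz":0.338,"wx":0.0,"wy":0.0,"wz":0.0,"gripper":0.0},
  {"dx":-0.145,"dy":0.0,"dz":0.399,"wx":0.0,"wy":0.0,"wz":0.0,"gripper":0.0},
  {"dx":-0.147,"dy":0.0,"dz":0.45,"wx":0.0,"wy":0.0,"wz":0.0,"gripper":0.0},
])

```text
clock: 43.98
tcp_pos: [0.5828, -0.1628, 0.0854]
eef_rot: [0.719, 0.695, -0.002, 0.001]
contact_force: [-4.4, -3.7, 1.5]
grip_width: 0.227
grip_force: 29.6
```

Call:
send_rows([
  {"dx":0.0,"dy":0.0,"dz":0.008,"wx":0.0,"wy":0.0,"wz":0.0,"gripper":0.0},
  {"dx":0.0,"dy":0.0,"dz":0.012,"wx":0.0,"wy":0.0,"wz":0.0,"gripper":0.0},
  {"dx":0.0,"dy":0.0,"dz":0.012,"wx":0.0,"wy":0.0,"wz":0.0,"gripper":0.0},
])

```text
clock: 44.35
tcp_pos: [0.5829, -0.1629, 0.0828]
eef_rot: [0.719, 0.695, -0.002, 0.001]
contact_force: [-4.6, -4.5, -0.7]
grip_width: 0.222
grip_force: 29.6
```

```bash
python3 plan.py 583.5 -163 84 -2.1
```

```text
t 44.35 tcp [ 582.9 -162.9   82.8] psi -2.0 g 0.222 F [-4.6 -4.5 -0.7] j7 0.51
d [-0.     0.003 -0.005] w [-0.     0.001  0.   ] 
--
```

Call:
send_rows([
  {"dx":0.0,"dy":0.0,"dz":0.008,"wx":0.0,"wy":0.0,"wz":0.0,"gripper":0.0},
  {"dx":0.0,"dy":0.0,"dz":0.016,"wx":0.0,"wy":0.0,"wz":0.0,"gripper":0.0},
  {"dx":0.0,"dy":0.0,"dz":0.016,"wx":0.0,"wy":0.0,"wz":0.0,"gripper":0.0},
])

```text
clock: 44.72
tcp_pos: [0.5828, -0.1629, 0.0788]
eef_rot: [0.719, 0.695, -0.002, 0.001]
contact_force: [-4.2, -4.5, 0.1]
grip_width: 0.219
grip_force: 29.6
```

```bash
python3 plan.py 583.5 -163 84 -2.1
python3 - <<'E'
from h import *
im,d,c=grab('scene'); w=cloud(d,c)
p=w[(w[...,2]>.075)&(w[...,2]<.12)&(abs(w[...,0]-.588)<.012)&(w[...,1]>-.13)&(w[...,1]<.02)&(im.max(-1)<110)]
if len(p): print(len(p),p.mean(0),np.polyfit(p[:,1],p[:,2],1))
E
```

```text
t 44.73 tcp [ 582.8 -162.9   78.8] psi -2.0 g 0.219 F [-4.2 -4.5  0.1] j7 0.51
d [-0.001  0.003 -0.021] w [-0.     0.001  0.   ] 
--
8 [ 0.59480248 -0.00448368  0.08711611] [-0.03605972  0.08695443]
```

The fingers slid a little on the ball, so the bar is against its stop. I release, rise, retreat and check.

Call:
send_rows([
  {"dx":0.0,"dy":0.0,"dz":0.0,"wx":0.0,"wy":0.0,"wz":0.0,"gripper":0.6},
  {"dx":0.0,"dy":0.0,"dz":0.0,"wx":0.0,"wy":0.0,"wz":0.0,"gripper":0.6},
  {"dx":0.0,"dy":0.0,"dz":0.0,"wx":0.0,"wy":0.0,"wz":0.0,"gripper":0.6},
  {"dx":0.0,"dy":0.0,"dz":0.0,"wx":0.0,"wy":0.0,"wz":0.0,"gripper":0.6},
  {"dx":0.0,"dy":0.0,"dz":-0.15,"wx":0.0,"wy":0.0,"wz":0.0,"gripper":0.6},
  {"dx":0.0,"dy":0.0,"dz":-0.4,"wx":0.0,"wy":0.0,"wz":0.0,"gripper":0.6},
  {"dx":-0.3,"dy":-0.4,"dz":-0.6,"wx":0.0,"wy":0.0,"wz":0.0,"gripper":0.6},
  {"dx":-0.3,"dy":-0.4,"dz":-0.6,"wx":0.0,"wy":0.0,"wz":0.0,"gripper":0.6},
])

```text
clock: 45.78
tcp_pos: [0.4884, -0.2275, 0.2275]
eef_rot: [0.718, 0.696, 0.0, 0.001]
contact_force: [-0.3, -1.1, 1.1]
grip_width: 0.596
grip_force: 0.0
```

Call:
send_rows([
  {"dx":0.0,"dy":-0.2,"dz":0.0,"wx":0.0,"wy":0.0,"wz":0.0,"gripper":0.6},
  {"dx":0.0,"dy":-0.2,"dz":0.0,"wx":0.0,"wy":0.0,"wz":0.0,"gripper":0.6},
  {"dx":0.0,"dy":-0.2,"dz":0.0,"wx":0.0,"wy":0.0,"wz":0.0,"gripper":0.6},
  {"dx":0.0,"dy":-0.2,"dz":0.0,"wx":0.0,"wy":0.0,"wz":0.0,"gripper":0.6},
])

```text
clock: 46.28
tcp_pos: [0.4399, -0.2244, 0.2261]
eef_rot: [0.718, 0.696, -0.001, 0.0]
contact_force: [-0.5, 0.9, 0.4]
grip_width: 0.601
grip_force: 0.0
```

```bash
python3 - <<'E'
from h import *
for n in('scene','top'):
    im,d,c=grab(n); w=cloud(d,c)
    if n=='scene': save('s7',cv2.resize(im[180:420,80:400],None,fx=2.5,fy=2.5)[:600])
    p=w[(w[...,2]>.076)&(w[...,2]<.13)&(abs(w[...,0]-.588)<.02)&(w[...,1]>-.18)&(w[...,1]<.03)]
    if len(p): print(n,len(p),p.mean(0),'bar slope',np.polyfit(p[:,1],p[:,2],1))
    q=p[p[:,1]<-.153]; print('ball',len(q),q.mean(0) if len(q) else '',q.max(0) if len(q) else '')
    for b in boards(im,c,w,zlo=.062,zhi=.077,z=.07,amin=150): print(n,*b)
E
python3 plan.py 500 -200 240 0
```

```text
scene 730 [ 0.58804918 -0.0789292   0.09069494] bar slope [-0.01659341  0.08938523]
ball 93 [ 0.58623628 -0.16302897  0.09394106] [ 0.5944982 -0.1530764  0.1026157]
scene [288. 287.] 335 [563.4 -54.9  13.6 125.9  -2.1]
scene [295. 303.] 872 [603.  -56.   32.6 127.8  -2.2]
top 571 [ 0.58452107 -0.0791911   0.09153898] bar slope [-0.01404175  0.09042699]
ball 72 [ 0.58044984 -0.16275681  0.0946423 ] [ 0.59128001 -0.1533119   0.10129647]
top [356. 187.] 367 [607.2 -54.6  16.6 126.7  -2.3]
top [356. 203.] 727 [569.1 -53.7  31.8 126.5  -1.9]
t 46.38 tcp [ 439.5 -224.7  225.8] psi -1.9 g 0.598 F [ 0.3  0.3 -0.4] j7 0.34
d [ 0.107  0.239 -0.058] w [-0.     0.    -0.005] 
--
```

View pics/s7.png

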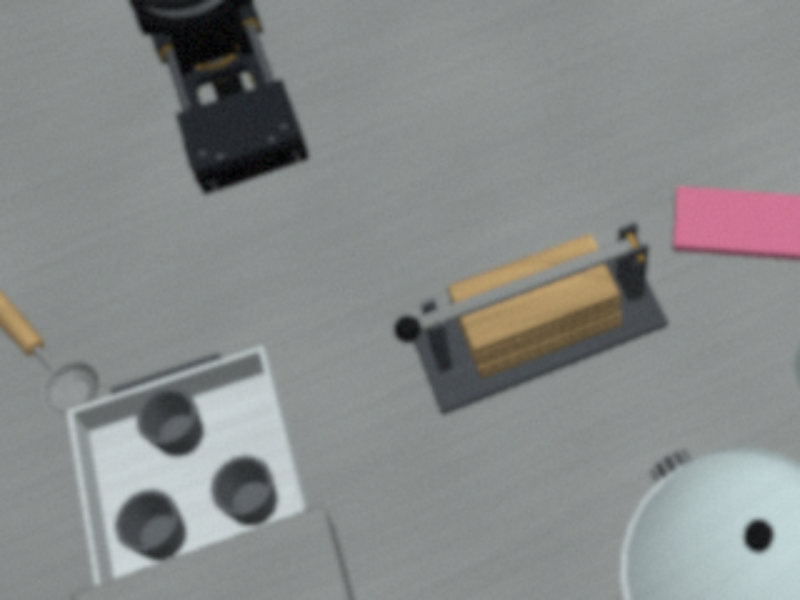

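The bar lies in the fork at crop (428,308), the pile is square and the cup is in the drawer. I check the bar's slope on its own, leaving out the ball and prongs, then hand in.

Run:
```python
from h import *
im,d,c=grab('scene'); w=cloud(d,c)
p=w[(w[...,2]>.084)&(w[...,2]<.12)&(abs(w[...,0]-.588)<.02)&(w[...,1]>-.125)&(w[...,1]<.015)]
s=np.polyfit(p[:,1],p[:,2],1); print(len(p),'slope',s,'z ends',np.polyval(s,[-.125,.015]))
if abs(s[0])<.03: print(arm.sign_off())
```

```text
423 slope [-0.00739102  0.08960528] z ends [0.09052916 0.08949442]
the job is handed in; nothing more can be done
None
```

The job is handed in at about 46 s: the egg cup is in the drawer, all five beech boards are in one square pile centred on the rack's plate, and the bar is closed in its catch (slope about 0.007 rad) with the arm clear; the hand-in gave no verdict.

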